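Load the tall sample flask into the inlet chuck and purge

ROBOT

A 6-joint arm with a two-finger parallel gripper is mounted at the origin on the work surface. World frame = base frame: x ahead of the robot, y to its left, z up, the work surface at z = 0. Lengths are in mm, angles in rad, forces in N, time in s.
With the tool pointing down it reaches from about 225 to 875 mm from the base axis. Payload 3.4 kg.
Tool frame: the origin (TCP) lies on the mounting face of the last link; the fingertips stand 173 mm ahead of it and the grasp point (between the pads) lies 155 mm ahead of it; z points along the fingers, y is the direction in which the jaws open and shut (so a half turn about z gives the same grasp; the last joint's range is limited). The gripper opens to 85 mm and grips with 20 to 120 N. Pads are 22 mm wide; open, the fingers measure 114 mm over their backs; the gripper's body (76 mm by 85 mm) begins 54 mm behind the grasp point. The pads swing forward as they close: fully open they stand 13 mm farther back than shut.
Start: joints at [-1.322, 0.276, 1.505, -0, 1.361, -0.121], TCP at [207.819, -536.149, 404.728] pointing down, gripper open.
Joint ranges: [-2.89, 2.89], [-0.75, 2.08], [0.22, 2.7], [-1.18, 4.32], [0.11, 2.71], [-2.7, 2.7]. Speed limits (rad/s): [2.57, 2.57, 3.14, 3.14, 3.14, 3.14].

INTERFACE

Orientations are given as a unit quaternion [w, x, y, z].
In Python, from rig import status, cams, job gives the robot as it stands. The module is installed in compiled form; this text tells all that it offers.
- The arm moves only by the tool jog_arm, never from a script. Its argument "steps" is a list of rows, each a list of 5 numbers: the shift along the tool's x, y, z scaled (see below), then the turn about the tool's z scaled (see below), then the closure, from -1 (fully open) to 1 (shut). A call has 1 to 20 rows; each row is the pose to reach, as a shift and turn from the pose measured when the call began, along the tool's axes at that moment; what a row does not reach only later rows make up. The controller multiplies each number of a shift by 0.1 m and each number of a turn by 120 degrees. A row lasts 1/8 s, in which the tool goes at most 62.5 mm and 10.7 degrees, less where a joint would pass 70% of its speed; a pose out of reach is approached as far as the arm can. A call with a number of a shift or a turn outside -1 to 1 is refused whole. A call with a gripper value outside its range is refused whole. The fingers move at their own pace and stop on an object; "squeeze" is the grip in N (left out, the last holds). Time passes only in rows, so rows that repeat a pose let the fingers close. It gives the time, the measured TCP pose, the force and the opening at its end, in the units of the state.
- status.state(): the state, without advancing time (a new reading comes with each control period).
- cams.grab_frame(name): name is "scene" or "top" or "wrist"; returns the picture (420x560x3 uint8, red, green, blue); there is no depth.
- cams.camera_params(name): a dict with "camera_matrix" (3x3 intrinsics, pixels), "k1" (the pictures are not rectified: a ray, as slopes to the right and down, at radius r is drawn at 1 + k1 r^2 times it, then the intrinsics apply), "extrinsics" (4x4, takes a point from world to camera coordinates). Camera axes: x right, y down, z forward; pixel columns grow to the right and rows downward; lengths in mm; the calibration is good to about 2 mm. A picture is of the moment at which its call begins: read the wrist's pose just before it. camera_params takes no time and is no camera call; for the wrist camera it gives the pose at the moment of the call.
- job.finish_job(): hands the job in, once; it reports no verdict.
The state is a dict: "time_s": time; "joint_positions": joint angles; "qd": joint speeds; "joint_torque": joint torques, N m; "tool_pos": TCP position; "tcp_rot": TCP orientation; "wrist_force": force on the tool from outside, world axes, zero at the start; "torque": the same for the moment, N m; "grip_width": opening from 0.0 (shut) to 1.0 (fully open).
Only numpy, scipy, OpenCV 4.12 (cv2) and the standard library are available. Lean on these libraries where they do the work, as an engineer would, in place of code of your own. Each camera call takes 0.05 s, during which the arm holds its last target.

TASK

Lift the holding bar straight up out of both rack brackets, both ends together, and lay it lengthwise on the middle of the rubber mat. Stand the tall flask in the station's chuck, turn the sleeve by its lever until the jaws grip the flask firmly, and with it gripped twist the spring-return purge knob to its stop, hold it there for a moment and let it go back; the tall flask stays clamped. Put every short flask present into the grey crate, wholly inside, standing or lying; drop nothing and leave the other things on the bench alone.

Things in the scene. Friction and masses are not known exactly. Their poses are not given: they have to be found in the camera images.
- rack: fixed aluminium rack, 60 x 370 mm, 157 mm high; origin under its centre, its long side along its own y. Four square cells (30 mm inside, floor 9 mm up, walls to 26 mm) in a row at y = -99, -33, 33, 99 mm hold the flasks upright. At y = -165 and 165 mm stand two brackets (14 mm thick along y, 38 mm wide along x) with open-topped U slots 26 mm wide, slot bottom 119 mm and cheek tops 157 mm above the bench
- bar: loose plain aluminium bar, 20 x 360 x 20 mm (long along its own y), 0.28 kg; origin at the centre of its underside. At the start it lies in both U brackets of the rack above the flasks
- tall_flask: the tall steel sample flask, 110 mm high; origin at the centre of its underside, z towards the stem; body a plain cylinder 24 mm in diameter, on top of it a narrower brass valve stem 14 mm in diameter and 12 mm high (counted in the height); 0.11 to 0.22 kg. At the start it stands upright in a cell of the rack; which cell varies.
- station: fixed inlet station, an aluminium plate 140 x 320 x 12 mm; origin under its centre, x away from the robot at yaw 0. The three-jaw chuck stands on it at y = -80 mm, the purge valve (a grey block 90 x 90 mm, top at 40 mm) at y = 105 mm
- chuck_seat (a point): centre of the flat floor of the chuck, 30 mm above the bench, on the chuck's axis (vertical). The flask stands on this floor between three jaws (tops 66 mm above the bench) whose faces are 22 mm from the axis when the sleeve reads 0 and close on it at 7 mm per radian of the sleeve, all together; they centre what they close on
- sleeve (a joint): turn of the chuck's knurled sleeve (112 mm across) about the vertical axis through chuck_seat: 0 open, grows clockwise seen from above and closes the jaws, stop at 1.8 rad. Friction 0.3 N m (4 N at the lever) keeps it where left. The jaws meet the flask at about 1.43 rad; pushed on with 10 to 20 N at the lever it goes to about 1.6 and, let go, springs back to 1.47, still tight. Starts at 0 to 0.35
- lever_top (a point): centre of the top of the lever post that turns the sleeve: a vertical black round post 16 mm in diameter, free from 53 mm to 101 mm above the bench, 80 mm from the chuck's axis, carried round with the sleeve
- purge_knob (a joint): turn of the spring-return purge knob: 0 at rest, grows clockwise seen from above to its stop at 1.1 rad; the spring gives 0.015 N m at rest and 0.125 N m at the stop and brings it back when let go
- knob_grip (a point): centre of the purge knob's grip bar, 62 mm above the bench, on the knob's vertical axis; the black bar is 44 mm long along the point's x (which turns with the knob), 14 mm thick along its y and reaches 14 mm above and below this point; under it a round skirt 44 mm across
- mat: fixed black rubber mat, 440 x 120 mm and 3 mm thick, long along its own x; origin under its centre
- crate: loose grey open crate, 140 x 250 mm, 46 mm high, walls and floor 5 mm, long along its own y, 0.8 kg; origin under its centre
- short_flask1: a short steel sample flask, 75 mm high, may be absent; origin at the centre of its underside, z towards the stem; body a plain cylinder 24 mm in diameter, on top of it a narrower brass valve stem 14 mm in diameter and 12 mm high (counted in the height); 0.11 to 0.22 kg. At the start it stands upright in a cell of the rack; which cell varies.
- short_flask1_top (a point): centre of the stem's top face, 75 mm above its origin
- short_flask2: a short steel sample flask, 75 mm high, may be absent; origin at the centre of its underside, z towards the stem; body a plain cylinder 24 mm in diameter, on top of it a narrower brass valve stem 14 mm in diameter and 12 mm high (counted in the height); 0.11 to 0.22 kg. At the start it stands upright in a cell of the rack; which cell varies.
- short_flask2_top (a point): centre of the stem's top face, 75 mm above its origin
- short_flask3: a short steel sample flask, 75 mm high, may be absent; origin at the centre of its underside, z towards the stem; body a plain cylinder 24 mm in diameter, on top of it a narrower brass valve stem 14 mm in diameter and 12 mm high (counted in the height); 0.11 to 0.22 kg. At the start it stands upright in a cell of the rack; which cell varies.
- short_flask3_top (a point): centre of the stem's top face, 75 mm above its origin
- spanner: not part of the job, leave it where it is: spanner, 150 mm, steel, lying
- driver: not part of the job, leave it where it is: screwdriver, 170 mm, lying
- white_bottle: not part of the job, leave it where it is: white plastic bottle, 52 mm across and 120 mm high
- jar: not part of the job, leave it where it is: amber jar, 60 mm across and 70 mm high
- nut: not part of the job, leave it where it is: brass nut, 26 mm across and 32 mm high
- adapter: not part of the job, leave it where it is: steel and brass adapter, 30 mm across and 40 mm high
Mind the look-alikes: they are no part of the job. Leave any blue look-alike of the short_flask2 alone.

How it is judged (in metres and radians):
On the way, in this order (a step that is already met when the one before it is completed fails the run):
1. the whole bar is above the bracket cheeks, the bar level, over the rack (height (world z) of bar above 0.165 m and angle between bar's own y axis and vertical between 1.5 and 1.64 rad and x of bar in the frame of rack between -0.05 and 0.05 m and y of bar in the frame of rack between -0.06 and 0.06 m), for 0.1 s.
2. the tall flask stands on the chuck floor, gripped firmly by the jaws (contact force between tall_flask and station above 15 N and horizontal distance between tall_flask and chuck_seat below 0.005 m and angle between tall_flask's own z axis and vertical below 0.09 rad and z of tall_flask in the frame of chuck_seat below 0.006 m), for 0.3 s.
3. the purge knob is at its stop while the flask is gripped (all of step 2 and value of joint purge_knob above 1 rad), for 0.2 s.
4. the purge knob is back at rest, the flask still gripped (all of step 2 and value of joint purge_knob below 0.12 rad), for 0.2 s.
At the end, for the whole second after the job is handed in: tall flask upright on the chuck floor, within 5 mm of its axis, squeezed with over 15 N in all, let go; knob within 0.12 rad of rest; bar flat on the mat, within 45 mm of its centre line, 60 mm of its middle and 0.2 rad of its length; every short flask wholly in the level crate, at rest (all of step 4 and contact force between the fingers and tall_flask below 0.1 N and y of bar in the frame of mat between -0.045 and 0.045 m and x of bar in the frame of mat between -0.06 and 0.06 m and angle between the y axis of bar and the x axis of mat, either way round below 0.2 rad and height (world z) of bar below 0.03 m and angle between bar's own y axis and vertical between 1.5 and 1.64 rad and linear speed of bar below 0.02 m/s and x of short_flask1 in the frame of crate between -0.066 and 0.066 m and y of short_flask1 in the frame of crate between -0.121 and 0.121 m and x of short_flask1_top in the frame of crate between -0.066 and 0.066 m and y of short_flask1_top in the frame of crate between -0.121 and 0.121 m and z of each of short_flask1, short_flask2, short_flask3 in the frame of crate below 0.04 m and z of each of short_flask1_top, short_flask2_top, short_flask3_top in the frame of crate below 0.095 m and linear speed of each of short_flask1, short_flask2, short_flask3 below 0.03 m/s and x of short_flask2 in the frame of crate between -0.066 and 0.066 m and y of short_flask2 in the frame of crate between -0.121 and 0.121 m and x of short_flask2_top in the frame of crate between -0.066 and 0.066 m and y of short_flask2_top in the frame of crate between -0.121 and 0.121 m and x of short_flask3 in the frame of crate between -0.066 and 0.066 m and y of short_flask3 in the frame of crate between -0.121 and 0.121 m and x of short_flask3_top in the frame of crate between -0.066 and 0.066 m and y of short_flask3_top in the frame of crate between -0.121 and 0.121 m and angle between crate's own z axis and vertical below 0.1 rad); the robot touches nothing.
It fails at once if a bystander is moved more than 50 mm (distance of any of spanner, driver, white_bottle, jar, nut, adapter from where it was at the start of the episode above 0.05 m).
It fails at once if a flask or the bar is dropped or thrown (over 1.5 m/s) (linear speed of any of tall_flask, bar, short_flask1, short_flask2, short_flask3 above 1.5 m/s).
Of short_flask1, short_flask2, short_flask3 only 1 to 3 are there at a start; the rules pass over those that are not, and their reading is None.
At some moment in a run one of crate may be knocked a few centimetres aside while the robot is not near it.
It also fails if it takes over 210 s, if anything falls off the work surface, if the arm or the gripper's body presses on something with over 40 N, if the wrist force passes 120 N, or if a joint passes its speed limit or range.

## Working session

There is one attempt and no reset: what is moved stays moved. The work goes in short steps, Python scripts to look and compute and a tool call to move; the robot and the scene stay as the last step left them, time stands still between calls to the robot, and variables do not carry over. Pictures are saved under pics/ and viewed, and the job is handed in when it is done.

Besides the shell and the picture viewer there is one more tool, called after "Call:" by a JSON object that holds its "method" and its "body", one argument or row to a line. jog_arm: Moves the arm, as the interface text tells. Its arguments: {"type":"object","properties":{"steps":{"type":"array"},"squeeze":{"type":"number"}},"required":["steps"]}

```bash
mkdir -p pics; ls
python3 - <<'E'
from rig import status,cams,job
import cv2,numpy as np
np.set_printoptions(precision=4,suppress=True)
print(status.state())
for n in ['scene','top','wrist']:
    p=cams.camera_params(n);print(n,p)
    im=cams.grab_frame(n);cv2.imwrite(f'pics/{n}0.png',im[:,:,::-1])
E
```

```text
pics
{'time_s': 0.0, 'joint_positions': array([-1.322 ,  0.2766,  1.5061, -0.    ,  1.3607, -0.121 ]), 'qd': array([ 0.0001, -0.0012, -0.0004, -0.0019,  0.0029,  0.0005]), 'joint_torque': array([ -0.0004, -41.6765, -24.5804,  -0.0003,   0.0109,  -0.    ]), 'tool_pos': array([ 207.7349, -535.9303,  403.8254]), 'tcp_rot': array([-0.0009,  0.983 ,  0.1838, -0.0001]), 'wrist_force': array([ 0.3444,  0.4503, -0.0924]), 'torque': array([ 0.0254, -0.0328,  0.0359]), 'grip_width': 1.0007377124581078}
scene {'camera_matrix': array([[381.4579,   0.    , 280.006 ],
       [  0.    , 381.4579, 205.4011],
       [  0.    ,   0.    ,   1.    ]]), 'k1': -0.018011244375618792, 'extrinsics': array([[   0.5931,    0.8051,   -0.0053, -292.4993],
       [   0.6284,   -0.467 ,   -0.6222, -252.1106],
       [  -0.5034,    0.3656,   -0.7829, 1444.7249],
       [   0.    ,    0.    ,    0.    ,    1.    ]])}
top {'camera_matrix': array([[541.1978,   0.    , 283.0365],
       [  0.    , 541.1978, 220.332 ],
       [  0.    ,   0.    ,   1.    ]]), 'k1': -0.13139137483994817, 'extrinsics': array([[  -0.028 ,   -0.9994,   -0.0191,   24.9689],
       [  -0.9802,    0.0312,   -0.1956,  534.745 ],
       [   0.196 ,    0.0133,   -0.9805, 1652.6261],
       [   0.    ,    0.    ,    0.    ,    1.    ]])}
wrist {'camera_matrix': array([[355.2195,   0.    , 276.8489],
       [  0.    , 355.2195, 208.7106],
       [  0.    ,   0.    ,   1.    ]]), 'k1': -0.011492772014169334, 'extrinsics': array([[   0.361 ,   -0.9325,   -0.0027, -574.011 ],
       [  -0.8954,   -0.3475,    0.2783,  -36.1213],
       [  -0.2605,   -0.098 ,   -0.9605,  379.9398],
       [   0.    ,    0.    ,    0.    ,    1.    ]])}
```

View pics/scene0.png

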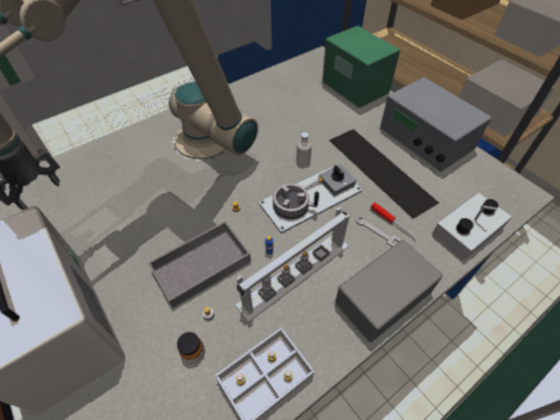

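View pics/top0.png

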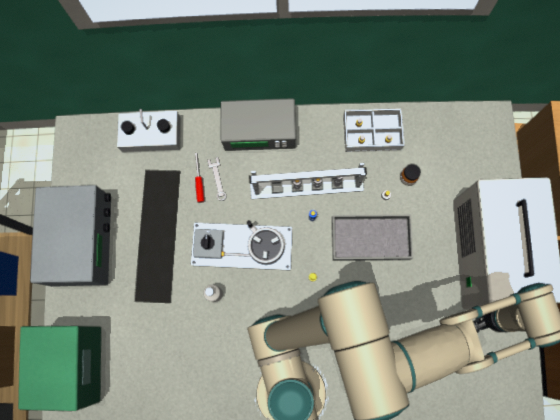

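View pics/wrist0.png

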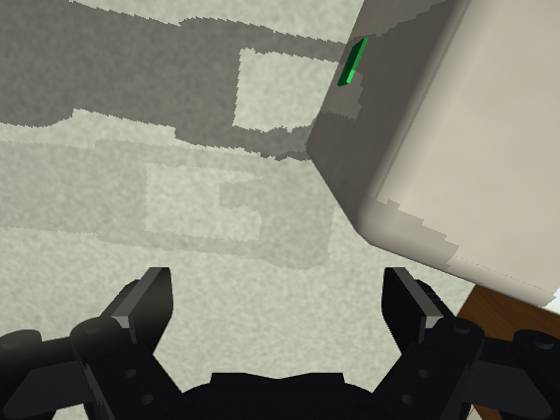

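```bash
cat > h.py <<'E'
import numpy as np,cv2
from rig import status,cams
from scipy.spatial.transform import Rotation as R
np.set_printoptions(precision=2,suppress=True)
def und(P,uv):
    K=P['camera_matrix'];uv=np.asarray(uv,float).reshape(-1,1,2)
    return cv2.undistortPoints(uv,K,np.array([P['k1'],0,0,0.]),None,None,None).reshape(-1,2)
def ray(P,uv):
    E=P['extrinsics'];s=und(P,uv)
    d=np.c_[s,np.ones(len(s))]@E[:3,:3]
    o=-E[:3,:3].T@E[:3,3]
    return o,d
def onz(P,uv,z):
    o,d=ray(P,uv);t=(z-o[2])/d[:,2]
    return o+d*t[:,None]
def proj(P,X):
    E=P['extrinsics'];X=np.atleast_2d(np.asarray(X,float))
    return cv2.projectPoints(X,cv2.Rodrigues(E[:3,:3])[0],E[:3,3],P['camera_matrix'],np.array([P['k1'],0,0,0.]))[0].reshape(-1,2)
def tri(obs):
    A=np.zeros((3,3));b=np.zeros(3)
    rs=[]
    for P,uv in obs:
        o,d=ray(P,[uv]);d=d[0]/np.linalg.norm(d[0]);M=np.eye(3)-np.outer(d,d);A+=M;b+=M@o;rs.append((o,M))
    X=np.linalg.solve(A,b)
    return X,[np.linalg.norm(M@(X-o)) for o,M in rs]
def crop(im,x0,y0,x1,y1,f,name):
    c=im[y0:y1,x0:x1,::-1];cv2.imwrite('pics/'+name,cv2.resize(c,None,fx=f,fy=f,interpolation=cv2.INTER_CUBIC))
def shift(dw,yaw=0):
    """world shift mm -> tool rows units using current pose"""
    s=status.state();q=s['tcp_rot'];r=R.from_quat([q[1],q[2],q[3],q[0]])
    return r.inv().apply(dw)/100
def st():
    s=status.state();q=s['tcp_rot'];r=R.from_quat([q[1],q[2],q[3],q[0]]).as_matrix()
    print('t',round(s['time_s'],2),'tcp',s['tool_pos'],'F',s['wrist_force'],'g',round(s['grip_width'],3))
    print('toolX',r[:,0],'toolY',r[:,1],'toolZ',r[:,2],'J',s['joint_positions'])
    return s,r
E
python3 - <<'E'
from h import *
im=cv2.imread('pics/top0.png')[:,:,::-1]
crop(im,180,150,420,300,3.3,'c1.png'); crop(im,240,100,440,230,4,'c2.png')
im=cv2.imread('pics/scene0.png')[:,:,::-1]
crop(im,140,130,380,310,3.3,'c3.png')
E
```

```text
(no output)
```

View pics/c1.png

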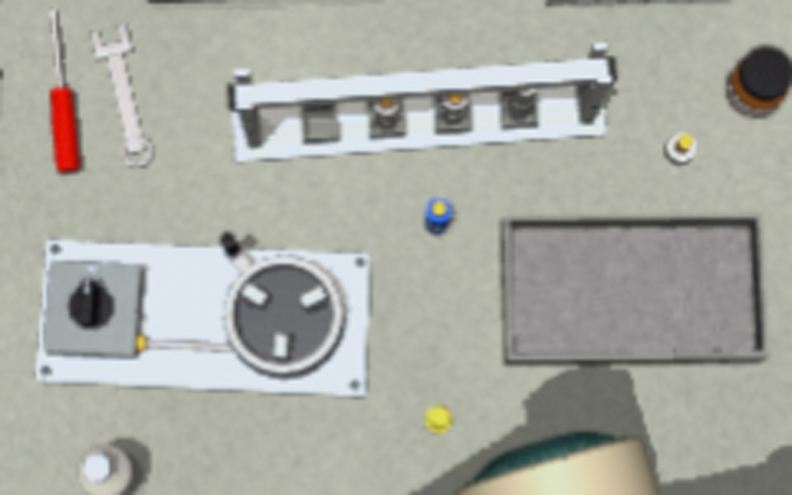

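View pics/c2.png

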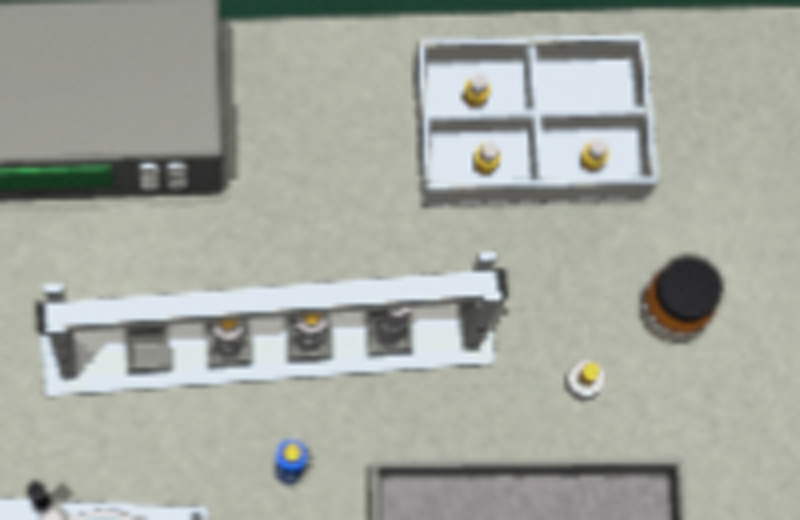

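View pics/c3.png

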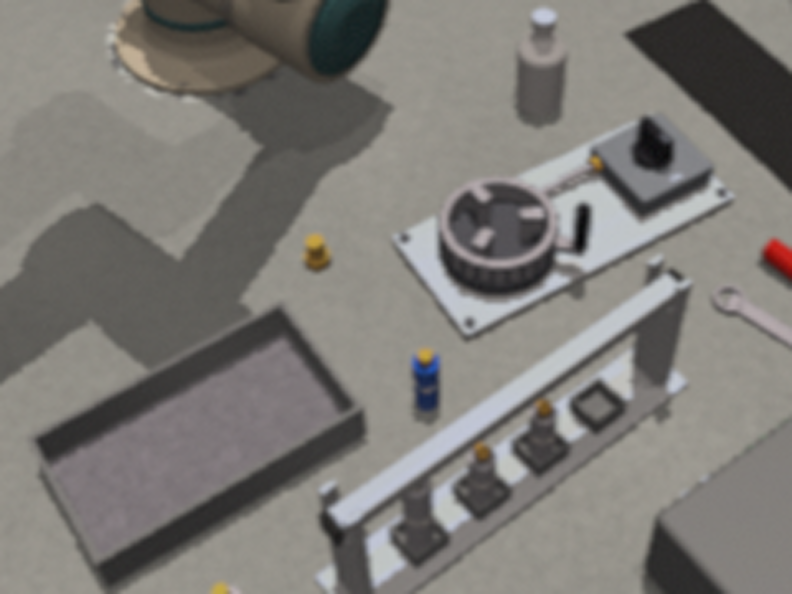

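Run:
```python
from h import *
T=cams.camera_params('top');S=cams.camera_params('scene')
f=lambda a:[(180+(u+.5)/3.3-.5,150+(v+.5)/3.3-.5) for u,v in a]
def show(n,uv,z): print(n,onz(T,uv,z)[:,:2].tolist() if 0 else onz(T,uv,z)[:,:2].round(0).tolist())
show('bar ends z139',f([(235,97),(611,71)]),139)
show('crate rim',f([(505,220),(757,218),(765,358),(505,362)]),46)
show('knob',f([(90,303)]),76)
show('lever',f([(229,241)]),101)
show('ring',f([(286,312)]),50)
show('station corners',f([(48,240),(369,256),(365,395),(38,380)]),12)
show('mat',[(147,170),(180,171),(170,302),(136,300)],3)
show('rack base front corners',f([(237,161),(604,134)]),5)
show('obst: bottle,blue,yellow,nutwhite,jar',f([(98,467),(439,208),(439,412),(684,143),(765,72)]),60)
b=onz(T,f([(235,97),(611,71)]),139);print(np.linalg.norm(b[0]-b[1]),b.mean(0))
# check in scene
g=lambda a:np.array([(140+(u+.5)/3.3-.5,130+(v+.5)/3.3-.5) for u,v in a])
print(tri([(T,f([(229,241)])[0]),(S,g([(582,209)])[0])]))
print('knob',tri([(T,f([(90,285)])[0]),(S,g([(655,127)])[0])]))
```

```text
bar ends z139 [[649.0, 102.0], [663.0, -246.0]]
crate rim [[545.0, -148.0], [539.0, -392.0], [403.0, -390.0], [408.0, -142.0]]
knob [[471.0, 247.0]]
lever [[522.0, 113.0]]
ring [[461.0, 64.0]]
station corners [[546.0, 298.0], [520.0, -17.0], [384.0, -9.0], [408.0, 308.0]]
mat [[732.0, 461.0], [724.0, 349.0], [291.0, 378.0], [300.0, 489.0]]
rack base front corners [[621.0, 111.0], [637.0, -254.0]]
obst: bottle,blue,yellow,nutwhite,jar [[319.0, 242.0], [555.0, -85.0], [361.0, -78.0], [612.0, -323.0], [681.0, -408.0]]
348.0225732520613 [656.08 -71.75 139.  ]
(array([522.5 , 113.19,  97.47]), [np.float64(0.2889905401559311), np.float64(0.2889905401559412)])
knob (array([483.7 , 241.35,  93.98]), [np.float64(2.7913999106935328), np.float64(2.791399910693661)])
```

Call:
{"method": "jog_arm", "body": {
  "steps": [
    [0.9,-0.5,-0.3,-0.2,-1],
    [0.95,-0.5,-0.5,-0.4,-1],
    [1,-0.5,-0.8,-0.55,-1],
    [1,-0.5,-0.8,-0.55,-1],
    [1,-0.5,-0.8,-0.55,-1],
    [1,-0.5,-0.8,-0.55,-1],
    [1,-0.5,-0.8,-0.55,-1]
  ]
}}

```text
time_s: 1.02
tool_pos: [283.0, -453.2, 483.8]
tcp_rot: [-0.001, 0.724, 0.689, 0.0]
wrist_force: [0.1, -0.6, 0.1]
grip_width: 0.997
```

Call:
{"method": "jog_arm", "body": {
  "steps": [
    [0.45,0.35,0,0,-1],
    [0.99,0.77,0,0,-1],
    [0.99,0.77,0,0,-1]
  ]
}}

```text
time_s: 1.4
tool_pos: [366.5, -355.4, 484.0]
tcp_rot: [-0.001, 0.724, 0.69, 0.001]
wrist_force: [0.2, -0.3, -0.3]
grip_width: 1.004
```

Call:
{"method": "jog_arm", "body": {
  "steps": [
    [0.45,0.35,0,0,-1],
    [0.99,0.77,0,0,-1],
    [0.99,0.77,0,0,-1]
  ]
}}

```text
time_s: 1.78
tool_pos: [449.6, -258.2, 484.3]
tcp_rot: [-0.001, 0.723, 0.691, 0.002]
wrist_force: [-0.7, -0.8, -0.0]
grip_width: 0.998
```

Call:
{"method": "jog_arm", "body": {
  "steps": [
    [0.45,0.35,0,0,-1],
    [0.99,0.77,0,0,-1],
    [0.99,0.77,0,0,-1]
  ]
}}

```text
time_s: 2.15
tool_pos: [532.4, -161.5, 484.2]
tcp_rot: [-0.001, 0.722, 0.692, 0.002]
wrist_force: [-1.2, -0.2, -1.2]
grip_width: 1.003
```

Call:
{"method": "jog_arm", "body": {
  "steps": [
    [0.45,0.35,0,0,-1],
    [0.99,0.77,0,0,-1],
    [0.99,0.77,0,0,-1],
    [0.99,0.77,0,0,-1]
  ]
}}

```text
time_s: 2.65
tool_pos: [613.2, -67.4, 484.1]
tcp_rot: [-0.001, 0.722, 0.691, 0.0]
wrist_force: [-0.3, -0.4, 0.3]
grip_width: 0.998
```

Run:
```python
from h import *
st()
P=cams.camera_params('wrist');im=cams.grab_frame('wrist')
import pickle;pickle.dump(P,open('w1.pkl','wb'))
print('campos',ray(P,[[280,210]])[0])
cv2.imwrite('pics/w1.png',im[:,:,::-1])
```

```text
t 2.65 tcp [613.22 -67.35 484.12] F [-0.28 -0.38  0.31] g 0.998
toolX [0.04 1.   0.  ] toolY [ 1.   -0.04 -0.  ] toolZ [-0.  0. -1.] J [-0.22  0.31  1.26  0.    1.57 -0.18]
campos [616.49   3.1  453.81]
```

View pics/w1.png

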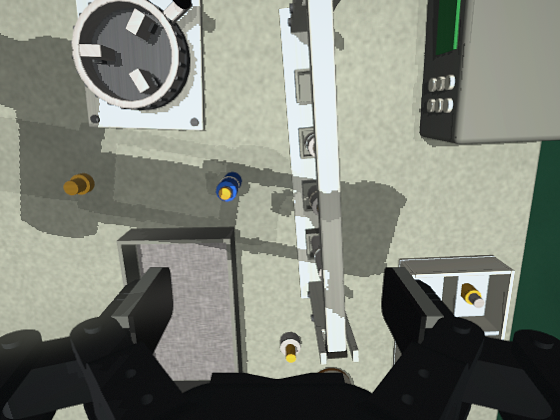

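Run:
```python
from h import *
import pickle
P=pickle.load(open('w1.pkl','rb'));im=cv2.imread('pics/w1.png')
crop(im[:,:,::-1],270,0,430,400,2,'c4.png')
g=cv2.cvtColor(im,cv2.COLOR_BGR2GRAY).astype(int)
for v in [20,60,110,150,250,290,310,330,345]:
    print(v,g[v,300:356:1].tolist()) if v in(60,310) else 0
```

```text
60 [237, 236, 236, 236, 236, 236, 237, 238, 245, 153, 59, 184, 235, 238, 237, 236, 237, 237, 236, 236, 236, 237, 236, 236, 236, 237, 236, 236, 236, 236, 236, 236, 237, 238, 207, 198, 202, 202, 201, 199, 196, 193, 192, 187, 188, 188, 192, 192, 193, 194, 195, 197, 195, 193, 192, 192]
310 [188, 193, 198, 198, 194, 192, 193, 193, 193, 191, 192, 170, 107, 86, 91, 88, 88, 89, 89, 88, 88, 87, 89, 82, 71, 180, 233, 238, 239, 239, 240, 243, 192, 158, 161, 164, 165, 165, 164, 164, 168, 169, 165, 158, 121, 186, 201, 199, 196, 193, 188, 186, 186, 186, 187, 188]
```

View pics/c4.png

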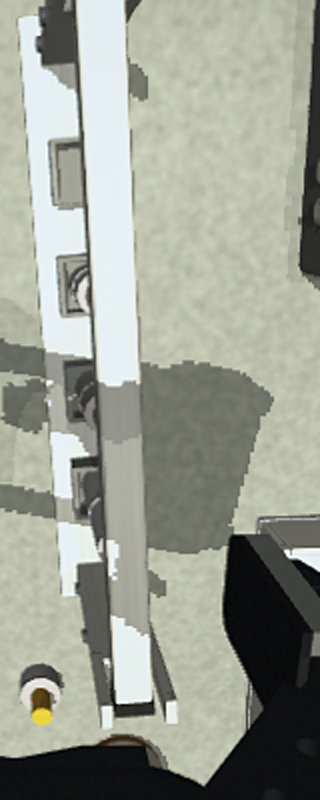

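Run:
```python
from h import *
import pickle
P=pickle.load(open('w1.pkl','rb'))
X=onz(P,[(310.8,60),(333.8,60),(324.8,310),(344.3,310),(337,351)],139);print(X)
a=(X[0]+X[1])/2;b=(X[2]+X[3])/2;d=a-b;print(d,'x per y',d[0]/d[1],'x at y=-72',b[0]+d[0]/d[1]*(-72-b[1]))
print(np.linalg.norm(X[0]-X[1]),np.linalg.norm(X[2]-X[3]))
```

```text
[[ 645.49   39.42  139.  ]
 [ 664.44   38.6   139.  ]
 [ 655.35 -194.6   139.  ]
 [ 674.93 -195.46  139.  ]
 [ 667.77 -243.73  139.  ]]
[-10.17 234.04   0.  ] x per y -0.04346315576515188 x at y=-72 659.7927815172736
18.969545035032937 19.594714067182366
```

Call:
{"method": "jog_arm", "body": {
  "steps": [
    [-0.01,0.3,0.4,-0.04,-1],
    [-0.01,0.46,0.9,-0.04,-1],
    [-0.01,0.46,1,-0.04,-1],
    [-0.01,0.46,1,-0.04,-1]
  ]
}}

```text
time_s: 3.2
tool_pos: [657.8, -71.7, 384.8]
tcp_rot: [-0.002, 0.694, 0.72, 0.0]
wrist_force: [-0.6, -0.5, 0.6]
grip_width: 1.0
```

Run:
```python
from h import *
st()
P=cams.camera_params('wrist');im=cams.grab_frame('wrist')
import pickle;pickle.dump(P,open('w2.pkl','wb'))
cv2.imwrite('pics/w2.png',im[:,:,::-1])
```

```text
t 3.2 tcp [657.78 -71.74 384.83] F [-0.57 -0.48  0.59] g 1.0
toolX [-0.04  1.    0.  ] toolY [ 1.    0.04 -0.  ] toolZ [-0.  0. -1.] J [-0.21  0.42  1.34  0.    1.39 -0.25]
```

View pics/w2.png

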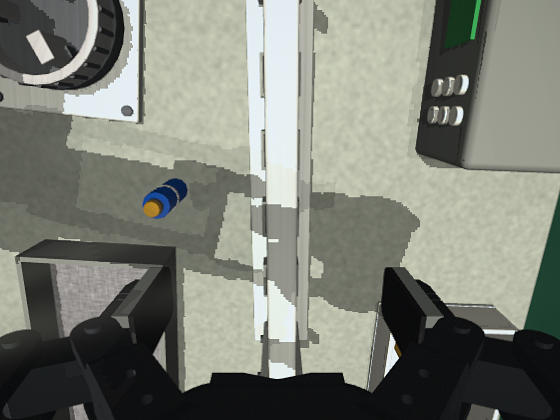

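Call:
{"method": "jog_arm", "body": {
  "steps": [
    [0,0.02,0.4,0,-1],
    [0,0.02,0.8,0,-1],
    [0,0.02,1,0,-1],
    [0,0.02,1,0,-1]
  ]
}}

```text
time_s: 3.75
tool_pos: [659.9, -71.4, 287.3]
tcp_rot: [-0.0, 0.694, 0.72, 0.001]
wrist_force: [0.3, -0.5, 0.8]
grip_width: 1.004
```

Call:
{"method": "jog_arm", "body": {
  "steps": [
    [0,0,0.03,0,-1],
    [0,0,0.03,0,1],
    [0,0,0.03,0,1],
    [0,0,0.03,0,1],
    [0,0,0.03,0,1],
    [0,0,0.03,0,1],
    [0,0,0.03,0,1],
    [0,0,0.03,0,1]
  ],
  "squeeze": 60
}}

```text
time_s: 4.75
tool_pos: [660.0, -71.4, 284.7]
tcp_rot: [0.0, 0.694, 0.72, 0.001]
wrist_force: [0.4, 1.1, 2.7]
grip_width: 0.224
```

Run:
```python
from h import *
st()
im=cams.grab_frame('wrist')
cv2.imwrite('pics/w3.png',im[:,:,::-1])
```

```text
t 4.75 tcp [660.02 -71.42 284.67] F [0.41 1.07 2.71] g 0.224
toolX [-0.04  1.    0.  ] toolY [1.   0.04 0.  ] toolZ [ 0.  0. -1.] J [-0.21  0.49  1.48  0.    1.17 -0.25]
```

View pics/w3.png

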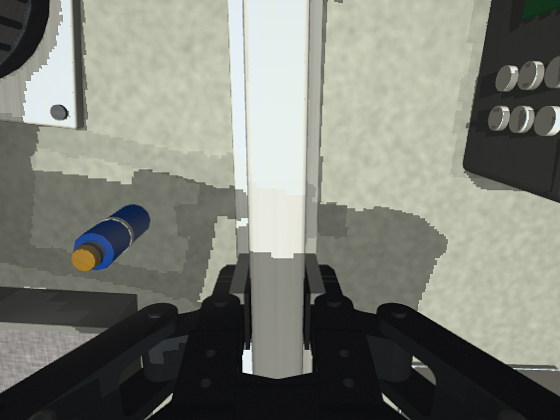

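Call:
{"method": "jog_arm", "body": {
  "steps": [
    [0,0,-0.1,0,1],
    [0,0,-0.2,0,1],
    [0,0,-0.3,0,1],
    [0,0,-0.4,0,1],
    [0,0,-0.5,0,1],
    [0,0,-0.6,0,1],
    [0,0,-0.7,0,1],
    [0,0,-0.7,0,1],
    [0,0,-0.7,0,1]
  ]
}}

```text
time_s: 5.92
tool_pos: [659.8, -71.5, 354.4]
tcp_rot: [-0.0, 0.694, 0.72, 0.001]
wrist_force: [0.1, 0.4, -2.5]
grip_width: 0.22
```

Run:
```python
from h import *
st()
im=cams.grab_frame('scene')
crop(im,140,130,420,340,2.8,'s1.png')
```

```text
t 5.92 tcp [659.76 -71.53 354.4 ] F [ 0.1   0.37 -2.54] g 0.22
toolX [-0.04  1.    0.  ] toolY [1.   0.04 0.  ] toolZ [ 0.  0. -1.] J [-0.21  0.44  1.38  0.    1.32 -0.25]
```

View pics/s1.png

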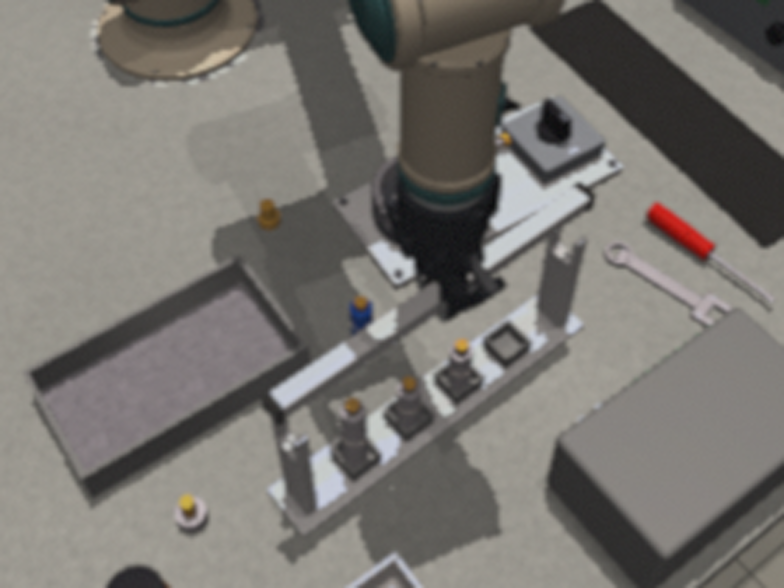

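Call:
{"method": "jog_arm", "body": {
  "steps": [
    [0.2,-0.05,-0.3,0,1],
    [0.5,-0.1,-0.6,0,1],
    [0.8,-0.2,-0.8,0,1],
    [1,-0.26,-0.8,0,1]
  ]
}}

```text
time_s: 6.48
tool_pos: [629.7, 28.5, 435.7]
tcp_rot: [0.001, 0.693, 0.721, 0.002]
wrist_force: [0.4, -0.3, -2.3]
grip_width: 0.219
```

Call:
{"method": "jog_arm", "body": {
  "steps": [
    [0.4,-0.1,0,0,1],
    [0.8,-0.2,0,0,1],
    [1,-0.26,0,0,1]
  ]
}}

```text
time_s: 6.85
tool_pos: [599.0, 129.1, 434.2]
tcp_rot: [-0.0, 0.693, 0.721, 0.001]
wrist_force: [0.8, 0.1, -4.1]
grip_width: 0.22
```

Call:
{"method": "jog_arm", "body": {
  "steps": [
    [0.4,-0.1,0,0,1],
    [0.8,-0.2,0,0,1],
    [1,-0.26,0,0,1]
  ]
}}

```text
time_s: 7.22
tool_pos: [568.6, 229.1, 433.3]
tcp_rot: [-0.0, 0.692, 0.722, 0.0]
wrist_force: [0.1, -0.5, -2.7]
grip_width: 0.221
```

Call:
{"method": "jog_arm", "body": {
  "steps": [
    [0.4,-0.1,0,0,1],
    [0.8,-0.2,0,0,1],
    [1,-0.26,0,0,1],
    [1,-0.26,0,0,1]
  ]
}}

```text
time_s: 7.72
tool_pos: [538.4, 328.4, 432.9]
tcp_rot: [0.0, 0.692, 0.722, -0.0]
wrist_force: [0.6, -0.2, -2.8]
grip_width: 0.224
```

Call:
{"method": "jog_arm", "body": {
  "steps": [
    [0.3,0,0,-0.08,1],
    [0.6,0,0,-0.16,1],
    [0.8,-0.1,0,-0.24,1],
    [0.8,-0.2,0,-0.32,1],
    [0.8,-0.2,0,-0.4,1],
    [0.8,-0.2,0,-0.48,1],
    [0.8,-0.2,0,-0.56,1],
    [0.8,-0.2,0,-0.64,1],
    [0.8,-0.2,0,-0.7,1],
    [0.8,-0.2,0,-0.7,1],
    [0.8,-0.2,0,-0.7,1]
  ]
}}

```text
time_s: 9.1
tool_pos: [515.6, 406.5, 432.7]
tcp_rot: [0.0, 0.032, 0.999, -0.001]
wrist_force: [-0.4, -0.7, -2.6]
grip_width: 0.221
```

Run:
```python
from h import *
st()
im=cams.grab_frame('top');cv2.imwrite('pics/t2.png',im[:,:,::-1])
import pickle
P=cams.camera_params('wrist');pickle.dump(P,open('w4.pkl','wb'))
im=cams.grab_frame('wrist');cv2.imwrite('pics/w4.png',im[:,:,::-1])
```

```text
t 9.1 tcp [515.57 406.48 432.7 ] F [-0.39 -0.72 -2.62] g 0.221
toolX [-1.    0.06 -0.  ] toolY [ 0.06  1.   -0.  ] toolZ [ 0. -0. -1.] J [ 0.56  0.39  1.27 -0.    1.49 -0.94]
```

View pics/t2.png

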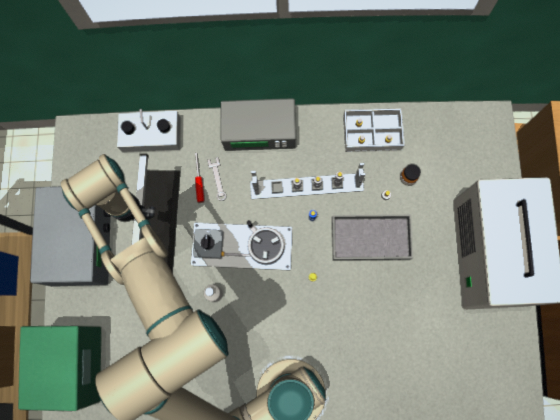

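View pics/w4.png

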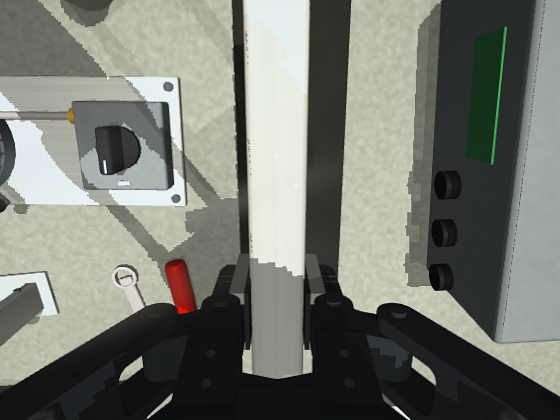

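Run:
```python
from h import *
import pickle
P=pickle.load(open('w4.pkl','rb'));im=cv2.imread('pics/w4.png')
T=cams.camera_params('top');
X=onz(P,[(234,10),(237,100),(239,200),(351,10),(346,100),(341,200)],3);print(X[:,:2])
print(onz(T,[(180.3,171),(146.5,170),(169.8,302.5),(135.5,301)],3)[:,:2])
print('instr edge',onz(P,[(420,150),(413,285)],0)[:,:2], 'driver',onz(P,[(190,310),(165,265)],15)[:,:2])
im=cv2.imread('pics/t2.png')[:,:,::-1];crop(im,110,140,230,320,3.3,'c5.png')
```

```text
[[349.06 373.55]
 [436.12 368.32]
 [547.05 360.03]
 [356.66 491.51]
 [443.67 485.37]
 [554.69 478.3 ]]
[[724.04 347.88]
 [732.06 463.11]
 [289.49 378.36]
 [296.41 490.41]]
instr edge [[502.93 568.62]
 [672.13 567.83]] driver [[680.4  287.62]
 [618.01 265.98]]
```

View pics/c5.png

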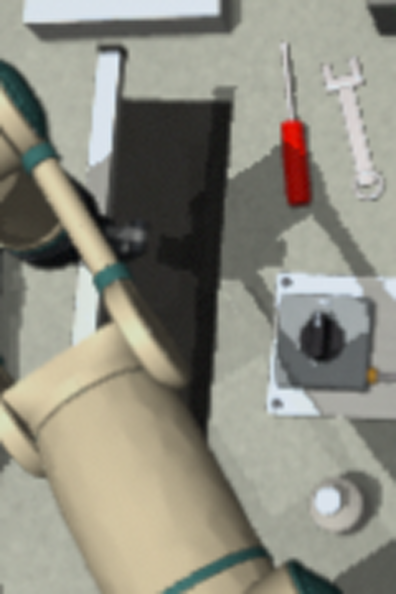

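Call:
{"method": "jog_arm", "body": {
  "steps": [
    [0.03,0.1,0.3,0,1],
    [0.04,0.15,0.6,0,1],
    [0.04,0.15,1,0,1],
    [0.04,0.15,1,0,1]
  ]
}}

```text
time_s: 9.7
tool_pos: [511.2, 421.3, 329.2]
tcp_rot: [-0.003, 0.032, 0.999, -0.003]
wrist_force: [-0.3, 0.4, -2.9]
grip_width: 0.22
```

Call:
{"method": "jog_arm", "body": {
  "steps": [
    [0,0,0.3,0,1],
    [0,0,0.7,0,1],
    [0,0,1,0,1],
    [0,0,1,0,1]
  ]
}}

```text
time_s: 10.2
tool_pos: [510.5, 420.4, 228.5]
tcp_rot: [-0.004, 0.032, 0.999, -0.004]
wrist_force: [-0.6, -0.8, -2.0]
grip_width: 0.221
```

Call:
{"method": "jog_arm", "body": {
  "steps": [
    [0,0,0.2,0,1],
    [0,0,0.35,0,1],
    [0,0,0.45,0,1],
    [0,0,0.54,0,1],
    [0,0,0.57,0,1],
    [0,0,0.57,0,1]
  ]
}}

```text
time_s: 10.95
tool_pos: [510.1, 420.2, 176.7]
tcp_rot: [-0.003, 0.032, 0.999, -0.003]
wrist_force: [-5.8, -4.1, 20.6]
grip_width: 0.219
```

Call:
{"method": "jog_arm", "body": {
  "steps": [
    [0,0,-0.02,0,1],
    [0,0,-0.02,0,0.4],
    [0,0,-0.02,0,0.4],
    [0,0,-0.02,0,0.3],
    [0,0,-0.02,0,0]
  ],
  "squeeze": 20
}}

```text
time_s: 11.58
tool_pos: [510.1, 420.2, 178.2]
tcp_rot: [-0.003, 0.032, 0.999, -0.004]
wrist_force: [-0.4, -0.3, -0.6]
grip_width: 0.503
```

Run:
```python
from h import *
st()
im=cams.grab_frame('wrist');cv2.imwrite('pics/w5.png',im[:,:,::-1])
```

```text
t 11.57 tcp [510.12 420.17 178.22] F [-0.43 -0.33 -0.57] g 0.503
toolX [-1.    0.06  0.01] toolY [ 0.06  1.   -0.01] toolZ [-0.01 -0.01 -1.  ] J [ 0.58  0.59  1.6  -0.    0.97 -0.92]
```

View pics/w5.png

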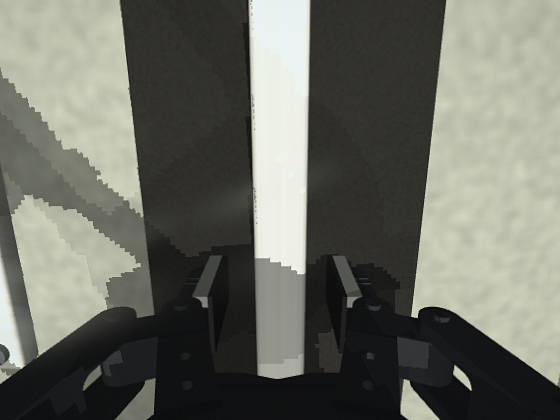

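Call:
{"method": "jog_arm", "body": {
  "steps": [
    [0,0,-0.15,0,0],
    [0,0,-0.4,0,-0.5],
    [0,0,-0.8,0,-1],
    [0,0,-1,0,-1]
  ]
}}

```text
time_s: 12.12
tool_pos: [511.4, 421.3, 281.9]
tcp_rot: [-0.001, 0.032, 0.999, -0.002]
wrist_force: [0.8, -0.5, 0.2]
grip_width: 0.998
```

Call:
{"method": "jog_arm", "body": {
  "steps": [
    [0,0,-0.5,0,-1],
    [0,0,-1,0,-1],
    [0,0,-1,0,-1]
  ]
}}

```text
time_s: 12.5
tool_pos: [512.4, 422.2, 388.7]
tcp_rot: [0.003, 0.032, 0.999, 0.001]
wrist_force: [-0.6, -1.0, -0.2]
grip_width: 1.002
```

Run:
```python
from h import *
st()
im=cams.grab_frame('wrist');cv2.imwrite('pics/w6.png',im[:,:,::-1])
```

```text
t 12.5 tcp [512.38 422.19 388.72] F [-0.62 -0.98 -0.21] g 1.002
toolX [-1.    0.06 -0.01] toolY [0.06 1.   0.  ] toolZ [ 0.01  0.   -1.  ] J [ 0.58  0.42  1.33 -0.    1.39 -0.92]
```

View pics/w6.png

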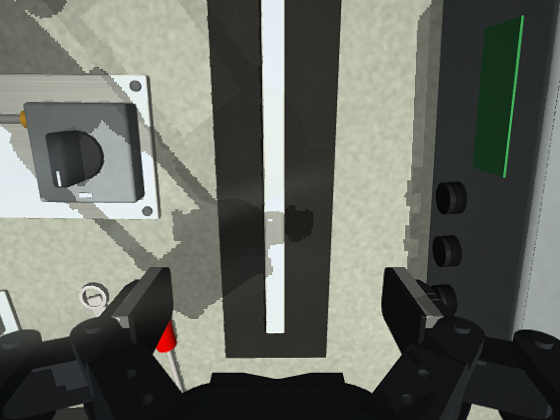

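Call:
{"method": "jog_arm", "body": {
  "steps": [
    [-0.2,-0.4,-0.3,0.08,-1],
    [-0.4,-0.8,-0.5,0.16,-1],
    [-0.5,-1,-0.5,0.24,-1],
    [-0.5,-1,-0.5,0.32,-1],
    [-0.5,-1,-0.5,0.4,-1],
    [-0.5,-1,-0.5,0.48,-1],
    [-0.5,-1,-0.5,0.56,-1],
    [-0.5,-1,-0.5,0.64,-1],
    [-0.5,-1,-0.5,0.7,-1],
    [-0.5,-1,-0.5,0.7,-1]
  ]
}}

```text
time_s: 13.8
tool_pos: [554.9, 318.7, 434.4]
tcp_rot: [0.0, 0.692, 0.722, -0.001]
wrist_force: [0.3, -0.3, 0.7]
grip_width: 1.005
```

Call:
{"method": "jog_arm", "body": {
  "steps": [
    [-0.5,0.05,0,0,-1],
    [-1,0.1,0,0,-1],
    [-1,0.1,0,0,-1]
  ]
}}

```text
time_s: 14.18
tool_pos: [569.4, 216.2, 434.0]
tcp_rot: [0.001, 0.693, 0.721, -0.002]
wrist_force: [0.0, 0.6, 0.2]
grip_width: 1.0
```

Call:
{"method": "jog_arm", "body": {
  "steps": [
    [-0.5,0.05,0,0,-1],
    [-1,0.1,0,0,-1],
    [-1,0.1,0,0,-1]
  ]
}}

```text
time_s: 14.55
tool_pos: [583.7, 114.6, 433.9]
tcp_rot: [0.001, 0.694, 0.72, -0.002]
wrist_force: [0.3, -0.1, -0.6]
grip_width: 1.001
```

Call:
{"method": "jog_arm", "body": {
  "steps": [
    [-0.5,0.05,0,0,-1],
    [-1,0.1,0,0,-1],
    [-1,0.1,0,0,-1]
  ]
}}

```text
time_s: 14.92
tool_pos: [598.0, 13.5, 433.7]
tcp_rot: [0.0, 0.694, 0.72, -0.003]
wrist_force: [-0.1, 0.7, -0.1]
grip_width: 1.004
```

Call:
{"method": "jog_arm", "body": {
  "steps": [
    [-0.5,0.05,0,0,-1],
    [-1,0.1,0,0,-1],
    [-1,0.1,0,0,-1],
    [-1,0.1,0,0,-1]
  ]
}}

```text
time_s: 15.42
tool_pos: [611.7, -84.3, 433.7]
tcp_rot: [-0.001, 0.694, 0.72, -0.002]
wrist_force: [0.9, 0.1, -0.3]
grip_width: 0.999
```

Run:
```python
from h import *
st()
import pickle
P=cams.camera_params('wrist');pickle.dump(P,open('w7.pkl','wb'))
im=cams.grab_frame('wrist');cv2.imwrite('pics/w7.png',im[:,:,::-1])
```

```text
t 15.43 tcp [611.67 -84.33 433.75] F [ 0.88  0.11 -0.28] g 0.999
toolX [-0.04  1.   -0.  ] toolY [ 1.    0.04 -0.  ] toolZ [-0. -0. -1.] J [-0.25  0.33  1.36 -0.    1.46 -0.29]
```

View pics/w7.png

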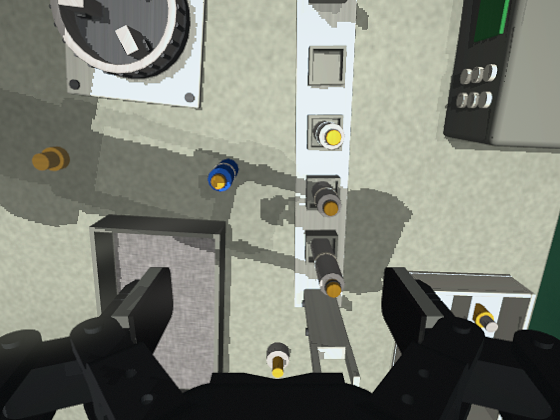

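Run:
```python
from h import *
import pickle
P=pickle.load(open('w7.pkl','rb'));im=cv2.imread('pics/w7.png')
crop(im[:,:,::-1],280,30,380,310,2.1,'c6.png')
hsv=cv2.cvtColor(im,cv2.COLOR_BGR2HSV)
m=cv2.inRange(hsv,(12,110,60),(35,255,255))
n,l,s,c=cv2.connectedComponentsWithStats(m)
for i in range(1,n):
    if s[i,4]>30: print(s[i],c[i], onz(P,[c[i]],84)[0,:2], onz(P,[c[i]],119)[0,:2])
print('cell0',onz(P,[(326.5,65.5)],26))
```

```text
[326 130  15  15 188] [332.91 137.11] [658.27 -39.14] [652.88 -36.39]
[ 32 147  38  24 686] [ 50.8 158.9] [404.88 -67.78] [427.29 -61.88]
[211 174  15  15 169] [217.76 181.18] [556.14 -82.72] [561.95 -75.19]
[324 201  14  15 170] [330.34 207.89] [ 661.11 -104.19] [655.41 -94.3 ]
[326 282  15  16 193] [333.07 289.3 ] [ 670.6  -188.78] [ 663.85 -169.61]
[473 304  21  24 230] [480.34 314.14] [ 824.11 -211.55] [ 800.53 -189.89]
[272 356  11  22 197] [277.32 366.89] [ 618.27 -284.31] [ 617.27 -254.66]
cell0 [[655.26  25.78  26.  ]]
```

View pics/c6.png

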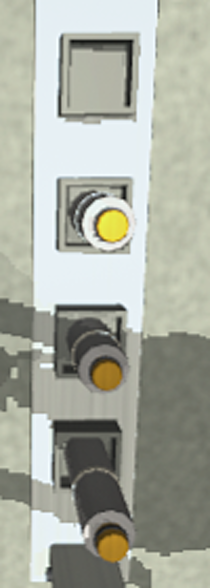

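Call:
{"method": "jog_arm", "body": {
  "steps": [
    [-0.4,0.25,0,0,-1],
    [-0.87,0.49,0,0,-1],
    [-0.87,0.49,0.3,0,-1],
    [-0.87,0.49,0.5,0,-1],
    [-0.87,0.49,0.5,0,-1]
  ]
}}

```text
time_s: 16.1
tool_pos: [663.5, -167.3, 382.0]
tcp_rot: [-0.003, 0.693, 0.721, -0.003]
wrist_force: [1.0, -0.2, 0.0]
grip_width: 1.0
```

Run:
```python
from h import *
st()
import pickle
P=cams.camera_params('wrist')
print(proj(P,[[664,-169.5,119]]))
im=cams.grab_frame('wrist');cv2.imwrite('pics/w8.png',im[:,:,::-1])
```

```text
t 16.1 tcp [ 663.5  -167.29  382.01] F [ 0.97 -0.18  0.04] g 1.0
toolX [-0.04  1.   -0.  ] toolY [ 1.    0.04 -0.01] toolZ [-0.01 -0.   -1.  ] J [-0.35  0.46  1.28 -0.    1.41 -0.39]
[[280.26 216.41]]
```

View pics/w8.png

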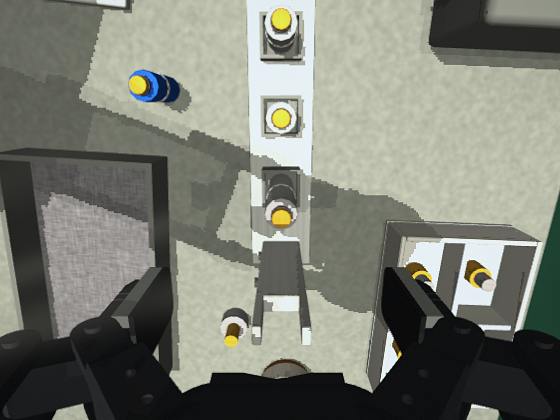

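Call:
{"method": "jog_arm", "body": {
  "steps": [
    [-0.02,0.01,0.4,0,-1],
    [-0.02,0.01,0.8,0,-1],
    [-0.02,0.01,1,0,-1],
    [-0.02,0.01,1,0,-1]
  ]
}}

```text
time_s: 16.65
tool_pos: [664.4, -168.6, 283.3]
tcp_rot: [-0.002, 0.692, 0.722, -0.002]
wrist_force: [-0.5, -0.0, 0.5]
grip_width: 0.995
```

Call:
{"method": "jog_arm", "body": {
  "steps": [
    [0,0,0.2,0,-1],
    [0,0,0.35,0,-1],
    [0,0,0.35,0,-0.5],
    [0,0,0.35,0,0],
    [0,0,0.35,0,1],
    [0,0,0.35,0,1],
    [0,0,0.35,0,1],
    [0,0,0.35,0,1],
    [0,0,0.35,0,1]
  ],
  "squeeze": 50
}}

```text
time_s: 17.77
tool_pos: [664.6, -168.9, 249.3]
tcp_rot: [-0.001, 0.692, 0.722, -0.002]
wrist_force: [1.3, -0.6, 5.7]
grip_width: 0.267
```

Run:
```python
from h import *
st()
im=cams.grab_frame('wrist');cv2.imwrite('pics/w9.png',im[:,:,::-1])
```

```text
t 17.77 tcp [ 664.63 -168.85  249.3 ] F [ 1.31 -0.62  5.67] g 0.267
toolX [-0.04  1.   -0.  ] toolY [ 1.    0.04 -0.  ] toolZ [-0. -0. -1.] J [-0.35  0.55  1.46 -0.    1.13 -0.39]
```

View pics/w9.png

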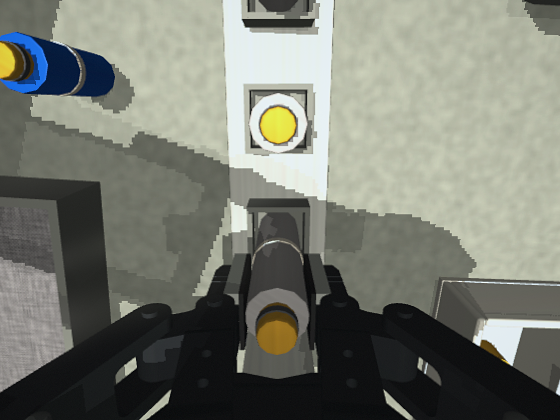

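Call:
{"method": "jog_arm", "body": {
  "steps": [
    [0,0,-0.15,0,1],
    [0,0,-0.4,0,1],
    [0,0,-0.7,0,1],
    [0,0,-1,0,1]
  ]
}}

```text
time_s: 18.32
tool_pos: [664.7, -168.6, 350.1]
tcp_rot: [-0.002, 0.692, 0.722, -0.002]
wrist_force: [1.0, -0.6, -2.2]
grip_width: 0.262
```

Call:
{"method": "jog_arm", "body": {
  "steps": [
    [0,0,-0.3,0,1],
    [0.2,-0.2,-0.65,0,1],
    [0.5,-0.6,-0.65,0,1],
    [0.79,-0.94,-0.65,0,1]
  ]
}}

```text
time_s: 18.82
tool_pos: [566.3, -92.7, 416.1]
tcp_rot: [-0.002, 0.693, 0.721, -0.002]
wrist_force: [0.7, -0.2, -1.8]
grip_width: 0.265
```

Call:
{"method": "jog_arm", "body": {
  "steps": [
    [0.3,-0.4,0,0,1],
    [0.6,-0.8,0,0,1],
    [0.79,-0.94,0,0,1],
    [0.79,-0.94,0,0,1]
  ]
}}

```text
time_s: 19.32
tool_pos: [468.4, -16.7, 417.2]
tcp_rot: [-0.001, 0.692, 0.722, -0.002]
wrist_force: [0.4, -1.0, -0.2]
grip_width: 0.265
```

Run:
```python
from h import *
st()
import pickle
P=cams.camera_params('wrist');pickle.dump(P,open('w10.pkl','wb'))
im=cams.grab_frame('wrist');cv2.imwrite('pics/w10.png',im[:,:,::-1])
```

```text
t 19.32 tcp [468.4  -16.66 417.23] F [ 0.4  -0.98 -0.19] g 0.265
toolX [-0.04  1.   -0.  ] toolY [ 1.    0.04 -0.  ] toolZ [-0. -0. -1.] J [-0.18  0.11  1.69 -0.    1.35 -0.23]
```

View pics/w10.png

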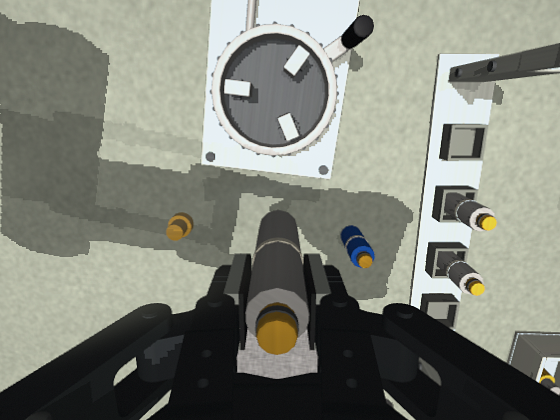

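Run:
```python
from h import *
import pickle
P=pickle.load(open('w10.pkl','rb'));im=cv2.imread('pics/w10.png')
crop(im[:,:,::-1],190,0,390,190,4,'c7.png')
X=onz(P,[(237,88),(296,60),(289,126)],66)[:,:2];print(X)
A=2*(X[1:]-X[0]);b=(X[1:]**2).sum(1)-(X[0]**2).sum();c=np.linalg.solve(A,b);print('center jaws',c,np.linalg.norm(X-c,axis=1))
L=onz(P,[(360,25)],101)[0,:2];print('lever',L,np.linalg.norm(L-c),np.degrees(np.arctan2(*(L-c)[::-1])))
for z in(40,50,60):
  o=onz(P,[(211,89),(336,89),(274,22),(274,156)],z)[:,:2];print(z,o,o[:2].mean(0),o[2:].mean(0))
```

```text
[[429.    66.93]
 [478.25  91.34]
 [475.16  37.03]]
center jaws [460.58  65.11] [31.63 31.63 31.63]
lever [522.17 113.01] 78.02079674062719 37.875441717862564
40 [[401.92  66.14]
 [517.72  70.98]
 [458.09 124.88]
 [462.81   6.56]] [459.82  68.56] [460.45  65.72]
50 [[403.76  65.78]
 [516.21  70.48]
 [458.3  122.82]
 [462.89   7.92]] [459.98  68.13] [460.6   65.37]
60 [[405.59  65.43]
 [514.7   69.98]
 [458.52 120.77]
 [462.96   9.28]] [460.15  67.7 ] [460.74  65.02]
```

View pics/c7.png

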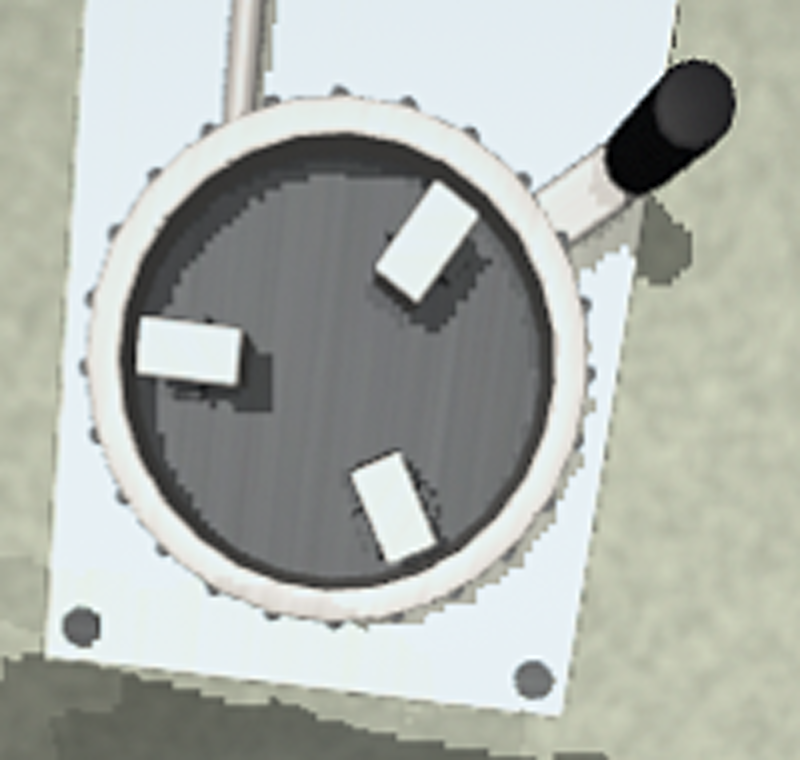

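Call:
{"method": "jog_arm", "body": {
  "steps": [
    [0.4,-0.02,0,0,1],
    [0.82,-0.04,0,0,1],
    [0.82,-0.04,0.3,0,1],
    [0.82,-0.04,0.6,0,1],
    [0.82,-0.04,0.9,0,1],
    [0.82,-0.04,0.9,0,1]
  ]
}}

```text
time_s: 20.12
tool_pos: [462.4, 63.6, 324.9]
tcp_rot: [-0.002, 0.692, 0.721, -0.004]
wrist_force: [-0.5, -0.5, -0.6]
grip_width: 0.268
```

Run:
```python
from h import *
st()
im=cams.grab_frame('scene');crop(im,240,110,380,230,5,'s2.png')
im=cams.grab_frame('wrist');cv2.imwrite('pics/w11.png',im[:,:,::-1])
```

```text
t 20.12 tcp [462.38  63.61 324.92] F [-0.49 -0.53 -0.62] g 0.268
toolX [-0.04  1.   -0.  ] toolY [ 1.    0.04 -0.01] toolZ [-0.01 -0.   -1.  ] J [-0.01  0.18  1.85 -0.    1.12 -0.05]
```

View pics/s2.png

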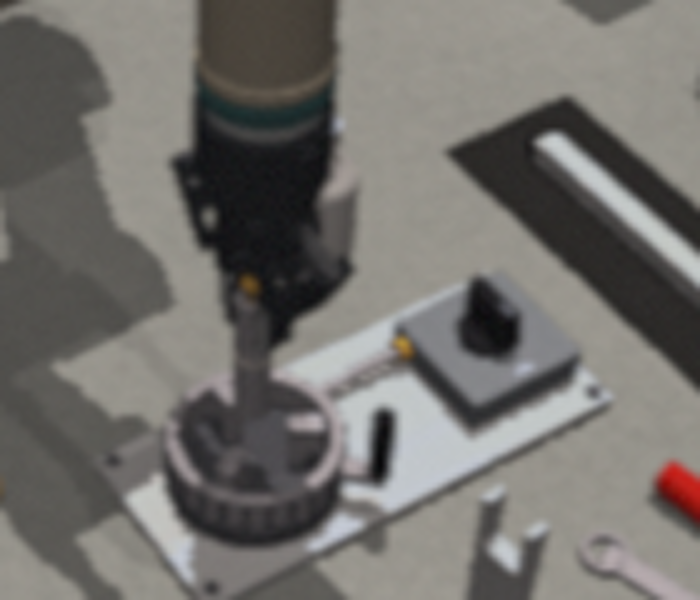

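Centred above the chuck. Lower ~54 mm with a slow finish, correcting x by −2 and y by +1.5.

Call:
{"method": "jog_arm", "body": {
  "steps": [
    [0.02,-0.02,0.1,0,1],
    [0.02,-0.02,0.25,0,1],
    [0.02,-0.02,0.4,0,1],
    [0.02,-0.02,0.5,0,1],
    [0.02,-0.02,0.53,0,1],
    [0.02,-0.02,0.55,0,1],
    [0.02,-0.02,0.56,0,1]
  ]
}}

```text
time_s: 21.1
tool_pos: [461.2, 65.5, 271.8]
tcp_rot: [0.0, 0.692, 0.722, -0.001]
wrist_force: [0.4, -0.7, -0.1]
grip_width: 0.264
```

Call:
{"method": "jog_arm", "body": {
  "steps": [
    [0,0,0.01,0,1],
    [0,0,0.02,0,1],
    [0,0,0.025,0,1],
    [0,0,0.025,0,1]
  ]
}}

```text
time_s: 21.6
tool_pos: [461.4, 65.5, 270.3]
tcp_rot: [0.0, 0.692, 0.722, -0.001]
wrist_force: [-0.6, -0.1, 5.2]
grip_width: 0.269
```

Call:
{"method": "jog_arm", "body": {
  "steps": [
    [0,0,0,0,0.3],
    [0,0,0,0,0],
    [0,0,0,0,-0.6],
    [0,0,0,0,-1],
    [0,0,-0.3,0,-1],
    [0,0,-0.7,0,-1],
    [0,0,-1,0,-1],
    [0,0,-1,0,-1]
  ]
}}

```text
time_s: 22.6
tool_pos: [462.3, 65.8, 372.5]
tcp_rot: [0.002, 0.692, 0.722, 0.001]
wrist_force: [0.7, -0.5, -0.2]
grip_width: 1.001
```

Run:
```python
from h import *
st()
import pickle
im=cams.grab_frame('wrist');cv2.imwrite('pics/w12.png',im[:,:,::-1])
im=cams.grab_frame('scene');crop(im,240,110,380,230,5,'s3.png')
```

```text
t 22.6 tcp [462.28  65.76 372.51] F [ 0.72 -0.54 -0.24] g 1.001
toolX [-0.04  1.   -0.  ] toolY [1.   0.04 0.  ] toolZ [ 0. -0. -1.] J [-0.01  0.13  1.78 -0.    1.23 -0.05]
```

View pics/w12.png

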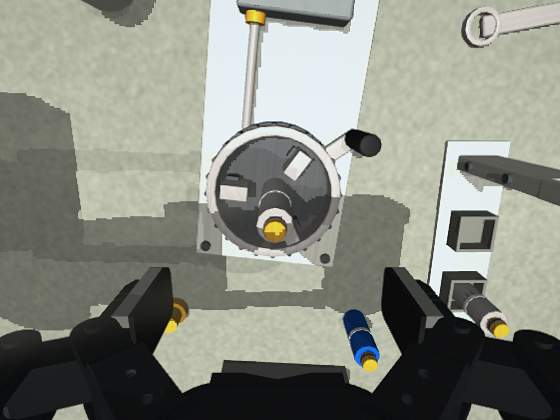

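View pics/s3.png

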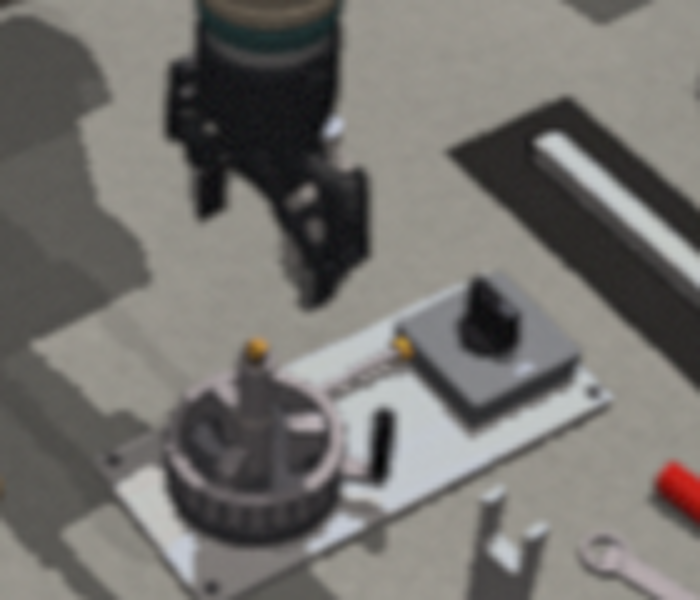

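Run:
```python
from h import *
P=cams.camera_params('wrist');im=cv2.imread('pics/w12.png')
crop(im[:,:,::-1],320,110,400,180,8,'c8.png')
print(onz(P,[(370,146)],101),onz(P,[(275,230)],140))
P=__import__('pickle').load(open('w10.pkl','rb'));print(onz(P,[(364,26)],101))
```

```text
[[520.86 112.7  101.  ]] [[459.84  64.9  140.  ]]
[[525.15 112.47 101.  ]]
```

View pics/c8.png

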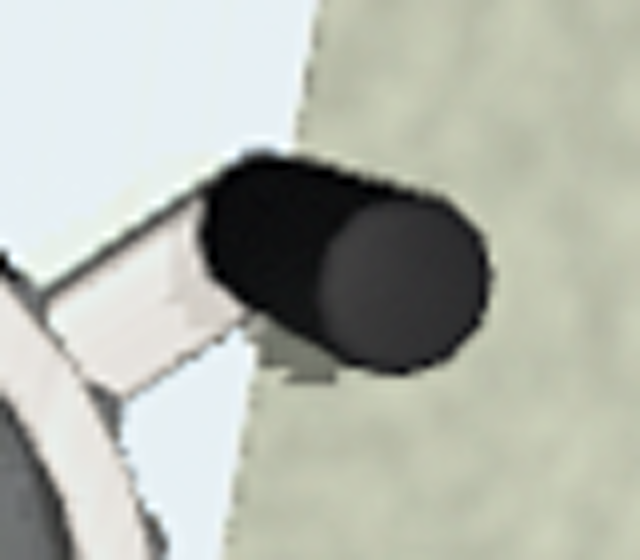

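Call:
{"method": "jog_arm", "body": {
  "steps": [
    [0.2,0.3,0,-0.085,-1],
    [0.45,0.64,0,-0.17,-1],
    [0.45,0.64,0,-0.255,-1],
    [0.45,0.64,0,-0.34,-1],
    [0.45,0.64,0,-0.425,-1],
    [0.45,0.64,0,-0.51,-1],
    [0.45,0.64,0,-0.595,-1],
    [0.45,0.64,0,-0.68,-1],
    [0.45,0.64,0,-0.765,-1],
    [0.45,0.64,0,-0.85,-1],
    [0.45,0.64,0,-0.935,-1],
    [0.45,0.64,0,-1,-1],
    [0.45,0.64,0,-1,-1]
  ]
}}

```text
time_s: 24.32
tool_pos: [522.9, 113.3, 368.0]
tcp_rot: [-0.003, -0.278, 0.961, -0.001]
wrist_force: [-1.2, -0.1, 0.2]
grip_width: 0.995
```

Run:
```python
from h import *
s,r=st();print(np.degrees(np.arctan2(r[1,0],r[0,0])))
P=cams.camera_params('wrist')
im=cams.grab_frame('wrist');cv2.imwrite('pics/w13.png',im[:,:,::-1])
print(proj(P,[[524,113,101]]))
```

```text
t 24.32 tcp [522.91 113.31 367.96] F [-1.19 -0.06  0.23] g 0.995
toolX [-0.85 -0.53  0.01] toolY [-0.53  0.85  0.  ] toolZ [-0. -0. -1.] J [ 0.08  0.24  1.65 -0.    1.26 -2.05]
-147.73134932161062
[[275.59 214.66]]
```

View pics/w13.png

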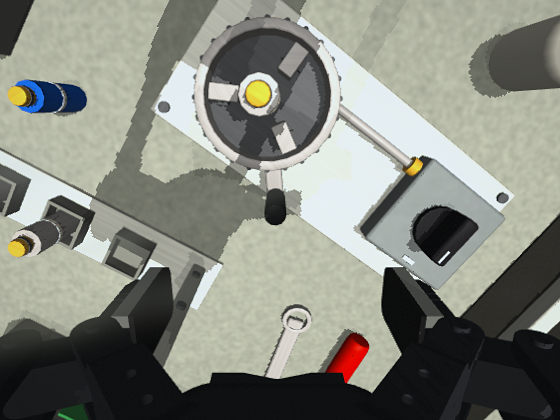

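Call:
{"method": "jog_arm", "body": {
  "steps": [
    [0,0,0.3,0,-1],
    [0,0,0.7,0,-1],
    [0,0,0.8,-0.03,-1],
    [0,0,0.8,-0.03,-1]
  ]
}}

```text
time_s: 24.88
tool_pos: [522.1, 113.0, 286.7]
tcp_rot: [-0.004, -0.307, 0.952, -0.0]
wrist_force: [-0.1, -0.8, 0.1]
grip_width: 0.999
```

Call:
{"method": "jog_arm", "body": {
  "steps": [
    [0,0,0.25,0,-1],
    [0,0,0.5,0,-1],
    [0,0,0.5,0,0],
    [0,0,0.5,0,0.5],
    [0,0,0.5,0,0.5],
    [0,0,0.5,0,1],
    [0,0,0.5,0,1],
    [0,0,0.5,0,1]
  ],
  "squeeze": 40
}}

```text
time_s: 25.88
tool_pos: [522.4, 112.8, 237.9]
tcp_rot: [-0.003, -0.307, 0.952, -0.001]
wrist_force: [0.4, -1.0, 6.2]
grip_width: 0.175
```

Run:
```python
from h import *
s,r=st();print(np.degrees(np.arctan2(r[1,0],r[0,0])))
im=cams.grab_frame('wrist');cv2.imwrite('pics/w14.png',im[:,:,::-1])
```

```text
t 25.88 tcp [522.38 112.79 237.91] F [ 0.42 -1.03  6.17] g 0.175
toolX [-0.81 -0.58  0.01] toolY [-0.58  0.81  0.  ] toolZ [-0.01 -0.   -1.  ] J [ 0.08  0.37  1.83 -0.    0.95 -2.11]
-144.2971342471658
```

View pics/w14.png

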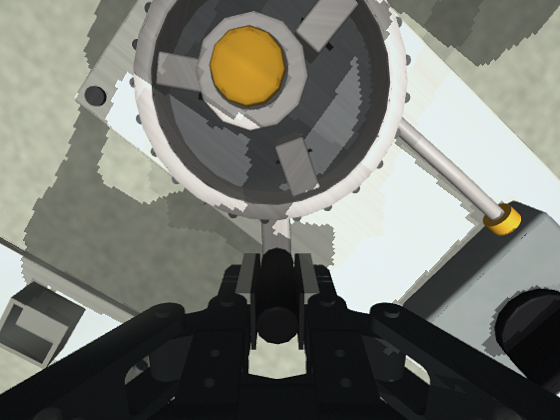

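Call:
{"method": "jog_arm", "body": {
  "steps": [
    [0,-0.07,0,0.04,1],
    [0.01,-0.14,0,0.08,1],
    [0.02,-0.205,0,0.125,1],
    [0.04,-0.27,0,0.165,1],
    [0.065,-0.335,0,0.21,1],
    [0.095,-0.4,0,0.25,1],
    [0.13,-0.457,0,0.29,1],
    [0.17,-0.514,0,0.333,1],
    [0.215,-0.566,0,0.375,1],
    [0.215,-0.566,0,0.375,1]
  ]
}}

```text
time_s: 27.18
tool_pos: [537.8, 54.5, 238.0]
tcp_rot: [-0.003, 0.081, 0.997, -0.001]
wrist_force: [-0.5, 1.9, -0.3]
grip_width: 0.174
```

Run:
```python
from h import *
s,r=st();print(np.degrees(np.arctan2(r[1,0],r[0,0])))
c=np.array([460.6,65.4]);d=s['tool_pos'][:2]-c;print(np.linalg.norm(d),np.degrees(np.arctan2(d[1],d[0])))
print('Fradial,tang(cw)',s['wrist_force'][:2]@d/np.linalg.norm(d),s['wrist_force'][:2]@np.array([d[1],-d[0]])/np.linalg.norm(d), s['torque'])
im=cams.grab_frame('wrist');cv2.imwrite('pics/w15.png',im[:,:,::-1])
```

```text
t 27.18 tcp [537.83  54.53 237.98] F [-0.52  1.9  -0.32] g 0.174
toolX [-0.99  0.16  0.  ] toolY [ 0.16  0.99 -0.  ] toolZ [-0.01 -0.   -1.  ] J [-0.03  0.37  1.82 -0.    0.96 -1.43]
170.68050131077862
77.99333940892434 -8.009924223447463
Fradial,tang(cw) -0.7767418015478024 -1.805443900862058 [ 0.45  0.01 -0.21]
```

View pics/w15.png

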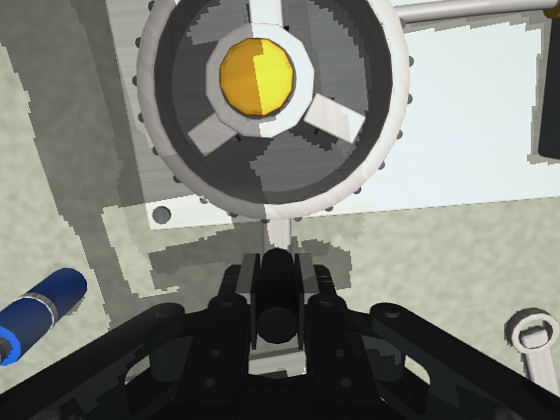

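Call:
{"method": "jog_arm", "body": {
  "steps": [
    [0,-0.07,0,0.04,1],
    [0.01,-0.14,0,0.08,1],
    [0.02,-0.205,0,0.125,1],
    [0.04,-0.27,0,0.165,1],
    [0.04,-0.27,0,0.165,1]
  ]
}}

```text
time_s: 27.85
tool_pos: [529.5, 28.9, 238.0]
tcp_rot: [-0.002, 0.251, 0.968, -0.001]
wrist_force: [1.1, 2.3, -1.3]
grip_width: 0.176
```

```bash
cat > lv.py <<'E'
from h import *
s,r=st();print(np.degrees(np.arctan2(r[1,0],r[0,0])))
c=np.array([460.6,65.4]);d=s['tool_pos'][:2]-c;print(np.linalg.norm(d),np.degrees(np.arctan2(d[1],d[0])))
print('Fradial,tang(cw)',s['wrist_force'][:2]@d/np.linalg.norm(d),s['wrist_force'][:2]@np.array([d[1],-d[0]])/np.linalg.norm(d), s['torque'])
E
python3 lv.py
```

```text
t 27.85 tcp [529.51  28.89 237.98] F [ 1.06  2.35 -1.27] g 0.176
toolX [-0.87  0.49  0.  ] toolY [ 0.49  0.87 -0.  ] toolZ [-0.01 -0.   -1.  ] J [-0.08  0.36  1.84 -0.    0.95 -1.14]
150.96828090224594
77.98513592729532 -27.9136592410859
Fradial,tang(cw) -0.1649797398486305 -2.5717432233051176 [ 0.59 -0.17 -0.2 ]
```

Call:
{"method": "jog_arm", "body": {
  "steps": [
    [0,-0.035,0,0.02,1],
    [0,-0.07,0,0.04,1],
    [0.005,-0.105,0,0.06,1],
    [0.01,-0.14,0,0.08,1],
    [0.01,-0.14,0,0.08,1]
  ]
}}

```text
time_s: 28.48
tool_pos: [522.3, 17.9, 238.0]
tcp_rot: [-0.002, 0.331, 0.944, -0.0]
wrist_force: [2.2, 6.0, -2.5]
grip_width: 0.173
```

```bash
python3 lv.py
```

```text
t 28.48 tcp [522.35  17.86 238.01] F [ 2.22  6.   -2.46] g 0.173
toolX [-0.78  0.62  0.  ] toolY [ 0.62  0.78 -0.  ] toolZ [-0.  0. -1.] J [-0.1   0.35  1.86  0.    0.94 -1.  ]
141.33408639144372
77.92862131692671 -37.59381743233532
Fradial,tang(cw) -1.8983025760323553 -6.112276166913873 [ 1.02 -0.36 -0.21]
```

Force starts to rise; go on in small steps.

Call:
{"method": "jog_arm", "body": {
  "steps": [
    [0,-0.03,0,0.015,1],
    [0,-0.055,0,0.03,1],
    [0,-0.07,0,0.04,1],
    [0,-0.07,0,0.04,1]
  ]
}}

```text
time_s: 28.98
tool_pos: [518.9, 13.6, 238.0]
tcp_rot: [-0.001, 0.37, 0.929, 0.002]
wrist_force: [4.5, 8.7, -3.6]
grip_width: 0.173
```

```bash
python3 lv.py
```

```text
t 28.98 tcp [518.86  13.65 237.98] F [ 4.52  8.67 -3.57] g 0.173
toolX [-0.73  0.69  0.  ] toolY [0.69 0.73 0.  ] toolZ [-0.  0. -1.] J [-0.11  0.35  1.87  0.    0.93 -0.92]
136.54456163491395
77.9287453389645 -41.615288628187365
Fradial,tang(cw) -2.3830299732585516 -9.484925481557653 [ 1.28 -0.53  0.07]
```

Call:
{"method": "jog_arm", "body": {
  "steps": [
    [0,-0.03,0,0.015,1],
    [0,-0.06,0,0.03,1],
    [0.01,-0.08,0,0.04,1],
    [0.01,-0.08,0,0.04,1]
  ]
}}

```text
time_s: 29.48
tool_pos: [514.7, 9.8, 238.0]
tcp_rot: [0.001, 0.408, 0.913, 0.004]
wrist_force: [8.2, 9.2, -5.8]
grip_width: 0.175
```

```bash
python3 lv.py
```

```text
t 29.48 tcp [514.71   9.8  238.04] F [ 8.23  9.15 -5.84] g 0.175
toolX [-0.67  0.75  0.  ] toolY [0.75 0.67 0.01] toolZ [ 0.01  0.01 -1.  ] J [-0.12  0.34  1.88  0.01  0.92 -0.85]
131.80785927266038
77.57812265801368 -45.77750668440737
Fradial,tang(cw) -0.8170121316309356 -12.28308027202509 [ 1.23 -0.87  0.39]
```

Call:
{"method": "jog_arm", "body": {
  "steps": [
    [0,-0.03,0,0.015,1],
    [0,-0.06,0,0.03,1],
    [0,-0.1,0,0.04,1],
    [0,-0.1,0,0.04,1],
    [0,-0.1,0,0.04,1]
  ]
}}

```text
time_s: 30.1
tool_pos: [510.1, 6.0, 237.9]
tcp_rot: [0.003, 0.447, 0.895, 0.009]
wrist_force: [12.2, 17.4, -9.3]
grip_width: 0.174
```

```bash
python3 lv.py;  python3 - <<'E'
from h import *
im=cams.grab_frame('wrist');cv2.imwrite('pics/w16.png',im[:,:,::-1])
E
```

```text
t 30.1 tcp [510.11   6.02 237.95] F [12.15 17.43 -9.34] g 0.174
toolX [-0.6  0.8  0. ] toolY [0.8  0.6  0.02] toolZ [ 0.01  0.01 -1.  ] J [-0.13  0.33  1.89  0.02  0.91 -0.79]
126.91560286033359
77.31450674790628 -50.178324331565015
Fradial,tang(cw) -5.603609041771895 -20.49518978332877 [ 2.32 -1.09  0.12]
```

View pics/w16.png

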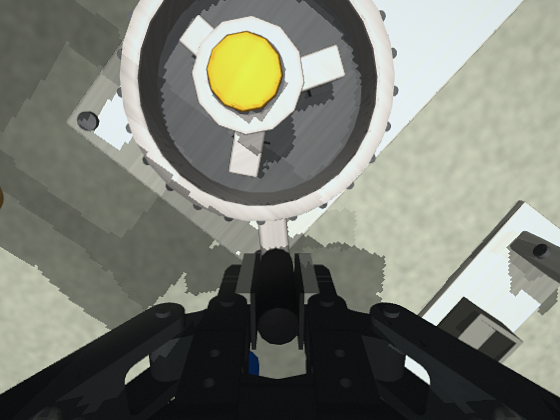

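Call:
{"method": "jog_arm", "body": {
  "steps": [
    [0,0,0,0,0.5],
    [0,0,0,0,0],
    [0,0,0,0,-0.5],
    [0,0,0,0,-1],
    [0,0,0,0,-1],
    [0,0,-0.4,0,-1],
    [0,0,-0.9,0,-1],
    [0,0,-1,0,-1]
  ]
}}

```text
time_s: 31.15
tool_pos: [509.7, 4.3, 341.4]
tcp_rot: [0.007, 0.447, 0.895, 0.01]
wrist_force: [0.6, 0.2, -0.4]
grip_width: 1.002
```

Call:
{"method": "jog_arm", "body": {
  "steps": [
    [0,0,-0.4,0,-1],
    [0,0,-0.9,0,-1],
    [0,0,-0.9,0,-1]
  ]
}}

```text
time_s: 31.52
tool_pos: [508.5, 3.0, 434.6]
tcp_rot: [0.01, 0.447, 0.894, 0.011]
wrist_force: [0.2, -0.2, -1.3]
grip_width: 1.001
```

```bash
python3 lv.py;  python3 - <<'E'
from h import *
im=cams.grab_frame('wrist');cv2.imwrite('pics/w17.png',im[:,:,::-1])
im=cams.grab_frame('top');cv2.imwrite('pics/t3.png',im[:,:,::-1])
E
```

```text
t 31.52 tcp [508.53   2.97 434.63] F [ 0.22 -0.2  -1.32] g 1.001
toolX [-0.6   0.8  -0.01] toolY [0.8  0.6  0.03] toolZ [ 0.03  0.01 -1.  ] J [-0.14  0.15  1.6   0.01  1.37 -0.78]
126.89586407012278
78.70182331340823 -52.486284010482265
Fradial,tang(cw) 0.28977796018175006 -0.055416971094911276 [0.01 0.01 0.01]
```

View pics/w17.png

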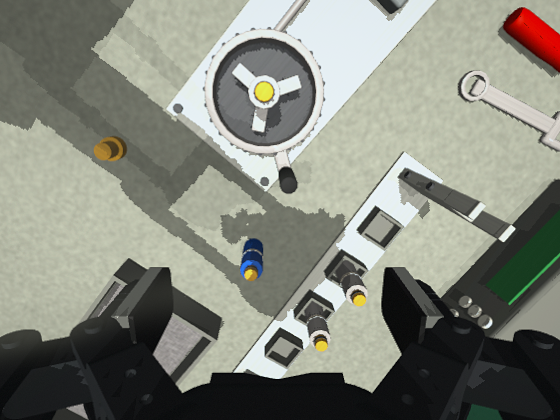

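View pics/t3.png

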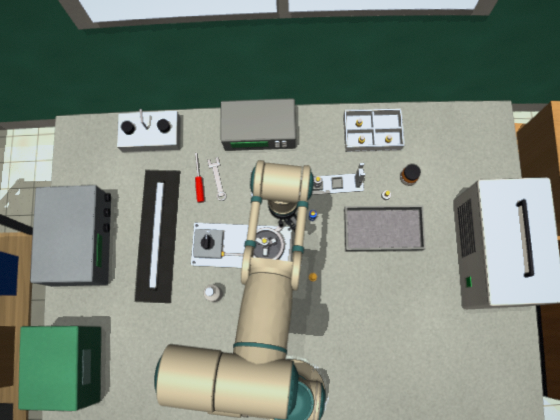

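Run:
```python
from h import *
P=cams.camera_params('wrist')
c=np.array([460.6,65.4])
L=onz(P,[(289.5,182)],101)[0,:2]-c;print(np.linalg.norm(L),np.degrees(np.arctan2(L[1],L[0])))
print('flask top',onz(P,[(264,91)],140))
im=cv2.imread('pics/w17.png')[:,:,::-1];crop(im,190,10,340,210,3.5,'c9.png')
T=cams.camera_params('top')
im=cv2.imread('pics/t3.png')[:,:,::-1];crop(im,180,210,260,270,8,'c10.png')
```

```text
73.15663307670609 -38.52417430559234
flask top [[457.55  65.71 140.  ]]
```

View pics/c9.png

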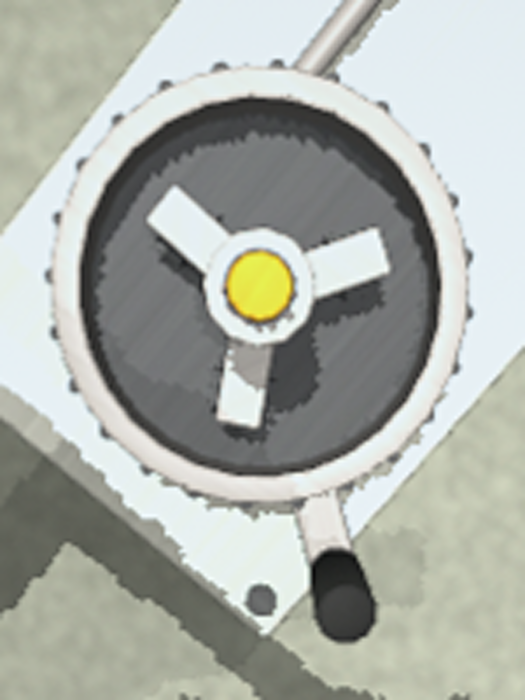

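View pics/c10.png

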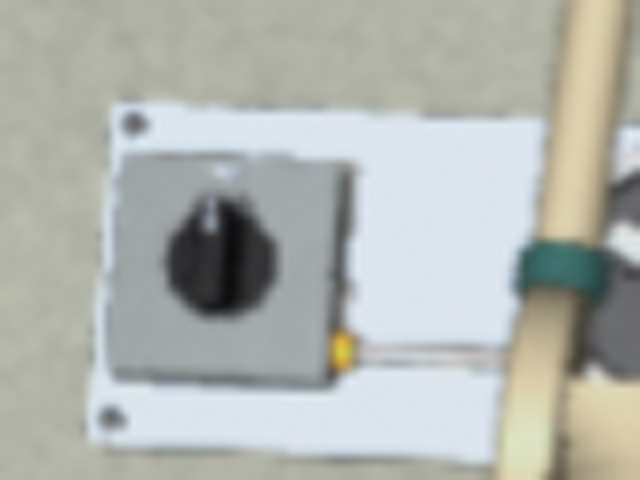

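Call:
{"method": "jog_arm", "body": {
  "steps": [
    [0.4,0.4,0,0,-1],
    [0.9,0.86,0,0,-1],
    [0.9,0.86,0,0,-1]
  ]
}}

```text
time_s: 32.0
tool_pos: [521.7, 129.9, 429.8]
tcp_rot: [0.004, 0.445, 0.896, 0.009]
wrist_force: [-0.0, -0.8, -0.9]
grip_width: 1.002
```

Call:
{"method": "jog_arm", "body": {
  "steps": [
    [0.4,0.4,0,-0.08,-1],
    [0.9,0.86,0,-0.16,-1],
    [0.9,0.86,0,-0.24,-1],
    [0.9,0.86,0,-0.32,-1],
    [0.9,0.86,0,-0.4,-1],
    [0.9,0.86,0,-0.48,-1],
    [0.9,0.86,0,-0.5,-1],
    [0.9,0.86,0,-0.5,-1]
  ]
}}

```text
time_s: 33.0
tool_pos: [535.8, 252.6, 429.7]
tcp_rot: [0.006, -0.062, 0.998, 0.005]
wrist_force: [-0.1, -0.2, -0.5]
grip_width: 0.997
```

Run:
```python
from h import *
s,r=st();print(np.degrees(np.arctan2(r[1,0],r[0,0])))
P=cams.camera_params('wrist')
im=cams.grab_frame('wrist');cv2.imwrite('pics/w18.png',im[:,:,::-1])
__import__('pickle').dump(P,open('w18.pkl','wb'))
print(proj(P,[[473.5,249.5,76]]))
```

```text
t 33.0 tcp [535.77 252.61 429.67] F [-0.05 -0.2  -0.47] g 0.997
toolX [-0.99 -0.12 -0.01] toolY [-0.12  0.99  0.01] toolZ [ 0.01  0.01 -1.  ] J [ 0.32  0.29  1.43  0.01  1.41 -1.37]
-172.90680290004636
[[278.27 110.68]]
```

View pics/w18.png

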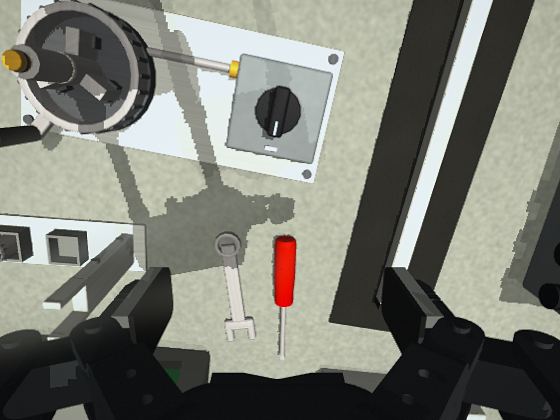

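Run:
```python
from h import *
im=cv2.imread('pics/w18.png')[:,:,::-1];crop(im,240,70,320,160,6,'c11.png')
```

```text
(no output)
```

View pics/c11.png

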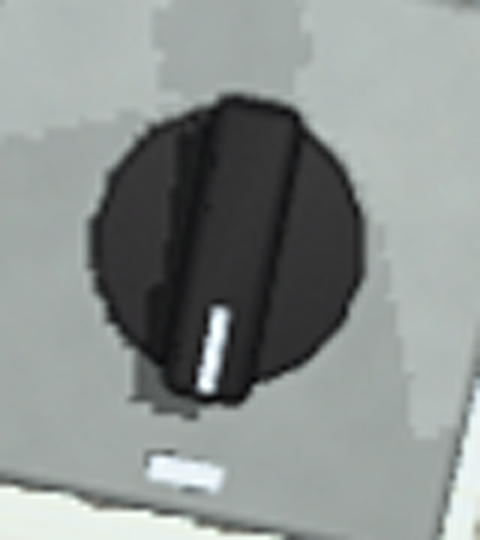

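Run:
```python
from h import *
P=__import__('pickle').load(open('w18.pkl','rb'))
X=onz(P,[(283,87.5),(274.5,135.8),(278.8,111.3)],76);print(X);d=X[1]-X[0];print(np.linalg.norm(d),np.degrees(np.arctan2(d[1],d[0])))
X=onz(P,[(264.5,149.3),(277,151)],40);print(X)
```

```text
[[453.88 251.14  76.  ]
 [495.4  248.85  76.  ]
 [473.96 250.02  76.  ]]
41.58910695088629 -3.1624379023019715
[[513.12 241.05  40.  ]
 [513.28 253.71  40.  ]]
```

Call:
{"method": "jog_arm", "body": {
  "steps": [
    [0.3,0.02,0,0.05,-1],
    [0.61,0.05,0.3,0.085,-1],
    [0.61,0.05,0.7,0.085,-1],
    [0.61,0.05,1,0.085,-1],
    [0.61,0.05,1,0.085,-1]
  ]
}}

```text
time_s: 33.67
tool_pos: [474.8, 250.6, 326.7]
tcp_rot: [0.003, 0.028, 1.0, 0.004]
wrist_force: [0.4, 0.4, 0.9]
grip_width: 0.999
```

Run:
```python
from h import *
s,r=st();print(np.degrees(np.arctan2(r[1,0],r[0,0])))
P=cams.camera_params('wrist')
im=cams.grab_frame('wrist');cv2.imwrite('pics/w19.png',im[:,:,::-1])
print(proj(P,[[474,250,76]]))
```

```text
t 33.67 tcp [474.76 250.61 326.7 ] F [0.4  0.37 0.85] g 0.999
toolX [-1.    0.06 -0.01] toolY [0.05 1.   0.01] toolZ [ 0.01  0.01 -1.  ] J [ 0.35  0.27  1.71  0.01  1.15 -1.16]
176.84524278127762
[[272.49 215.79]]
```

View pics/w19.png

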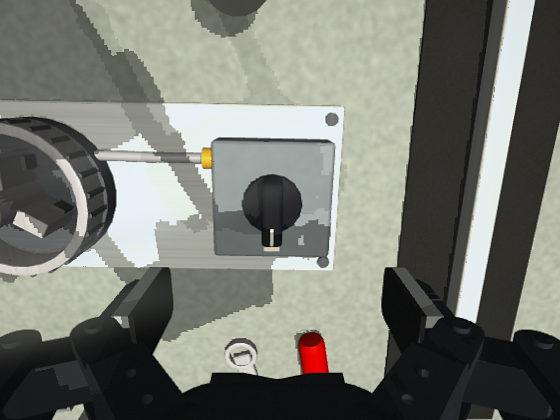

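Call:
{"method": "jog_arm", "body": {
  "steps": [
    [0,-0.01,0.4,0,-1],
    [0,-0.01,0.8,0,-0.5],
    [0,-0.01,1,0,-0.5],
    [0,-0.01,1,0,0],
    [0,-0.01,1,0,0.5],
    [0,-0.01,1,0,0.55],
    [0,-0.01,1,0,0.55]
  ]
}}

```text
time_s: 34.6
tool_pos: [477.3, 250.3, 230.1]
tcp_rot: [0.006, 0.027, 1.0, 0.005]
wrist_force: [1.6, -5.9, 3.8]
grip_width: 0.228
```

Run:
```python
from h import *
s,r=st();print(np.degrees(np.arctan2(r[1,0],r[0,0])))
P=cams.camera_params('wrist')
im=cams.grab_frame('wrist');cv2.imwrite('pics/w20.png',im[:,:,::-1])
```

```text
t 34.6 tcp [477.34 250.35 230.12] F [ 1.58 -5.93  3.82] g 0.228
toolX [-1.    0.05 -0.01] toolY [0.05 1.   0.01] toolZ [ 0.01  0.01 -1.  ] J [ 0.35  0.38  1.84  0.01  0.91 -1.17]
176.89867152705898
```

View pics/w20.png

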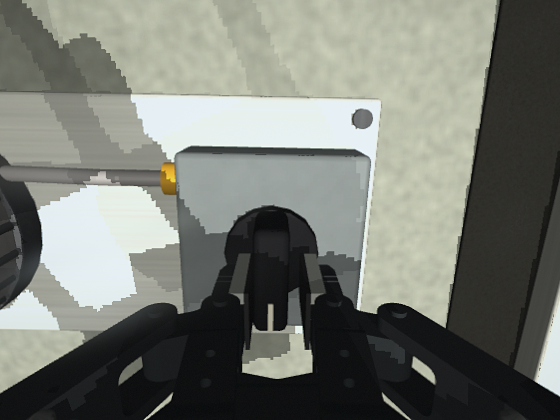

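Call:
{"method": "jog_arm", "body": {
  "steps": [
    [0.04,-0.02,0,0,0.5],
    [0.04,-0.02,0.02,0,0.55],
    [0.04,-0.02,0.02,0,1],
    [0.04,-0.02,0.02,0,1],
    [0.04,-0.02,0.02,0,1]
  ],
  "squeeze": 40
}}

```text
time_s: 35.28
tool_pos: [473.0, 248.2, 228.2]
tcp_rot: [0.006, 0.027, 1.0, 0.004]
wrist_force: [-0.6, -4.1, 5.3]
grip_width: 0.153
```

Run:
```python
from h import *
s,r=st();print(np.degrees(np.arctan2(r[1,0],r[0,0])),s['torque'])
P=cams.camera_params('wrist')
im=cams.grab_frame('wrist');cv2.imwrite('pics/w21.png',im[:,:,::-1])
```

```text
t 35.27 tcp [473.04 248.23 228.22] F [-0.55 -4.15  5.34] g 0.153
toolX [-1.    0.05 -0.01] toolY [0.05 1.   0.01] toolZ [ 0.01  0.01 -1.  ] J [ 0.35  0.37  1.85  0.    0.9  -1.17]
176.90037704598163 [-0.76  0.13 -0.17]
```

View pics/w21.png

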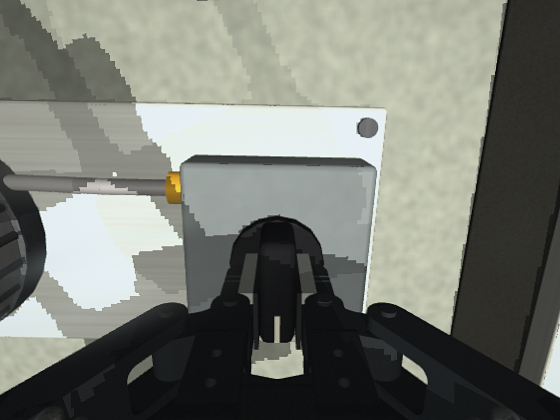

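Call:
{"method": "jog_arm", "body": {
  "steps": [
    [0,0,0,0.07,1],
    [0,0,0,0.14,1],
    [0,0,0,0.21,1],
    [0,0,0,0.28,1],
    [0,0,0,0.35,1],
    [0,0,0,0.42,1],
    [0,0,0,0.48,1],
    [0,0,0,0.515,1],
    [0,0,0,0.515,1],
    [0,0,0,0.515,1]
  ]
}}

```text
time_s: 36.58
tool_pos: [472.8, 247.9, 228.3]
tcp_rot: [0.003, 0.536, 0.844, 0.006]
wrist_force: [-0.5, -5.6, 5.0]
grip_width: 0.154
```

Run:
```python
from h import *
s,r=st();print(np.degrees(np.arctan2(r[1,0],r[0,0])),s['torque'])
P=cams.camera_params('wrist')
im=cams.grab_frame('wrist');cv2.imwrite('pics/w22.png',im[:,:,::-1])
```

```text
t 36.58 tcp [472.84 247.86 228.25] F [-0.49 -5.55  4.95] g 0.154
toolX [-0.43  0.9   0.  ] toolY [0.9  0.43 0.01] toolZ [ 0.01  0.01 -1.  ] J [ 0.35  0.37  1.85  0.    0.9  -0.09]
115.21216836435944 [-1.27  0.25  0.07]
```

View pics/w22.png

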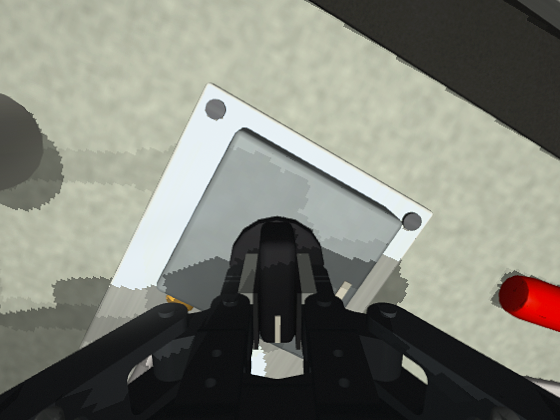

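Call:
{"method": "jog_arm", "body": {
  "steps": [
    [0,0,0,0.015,1],
    [0,0,0,0.015,1],
    [0,0,0,0.015,1],
    [0,0,0,0.015,1]
  ]
}}

```text
time_s: 37.12
tool_pos: [472.8, 247.8, 228.3]
tcp_rot: [0.003, 0.549, 0.836, 0.006]
wrist_force: [-1.7, -2.9, 5.3]
grip_width: 0.155
```

Run:
```python
from h import *
s,r=st();print(np.degrees(np.arctan2(r[1,0],r[0,0])),s['torque'])
```

```text
t 37.12 tcp [472.83 247.82 228.26] F [-1.73 -2.94  5.26] g 0.155
toolX [-0.4   0.92  0.  ] toolY [0.92 0.4  0.01] toolZ [ 0.01  0.01 -1.  ] J [ 0.35  0.37  1.85  0.    0.9  -0.06]
113.4034969882497 [-1.02  0.21  0.11]
```

Call:
{"method": "jog_arm", "body": {
  "steps": [
    [0,0,0,-0.07,1],
    [0,0,0,-0.14,1],
    [0,0,0,-0.21,1],
    [0,0,0,-0.28,1],
    [0,0,0,-0.35,1],
    [0,0,0,-0.42,1],
    [0,0,0,-0.48,1],
    [0,0,0,-0.53,1],
    [0,0,0,-0.53,1],
    [0,0,0,-0.53,0.5],
    [0,0,0,-0.53,0],
    [0,0,0,-0.53,-0.5],
    [0,0,0,-0.53,-1],
    [0,0,0,-0.53,-1]
  ]
}}

```text
time_s: 38.88
tool_pos: [472.9, 247.9, 228.2]
tcp_rot: [0.006, 0.026, 1.0, 0.003]
wrist_force: [-0.0, 0.2, -0.0]
grip_width: 1.0
```

Call:
{"method": "jog_arm", "body": {
  "steps": [
    [0,0,-0.4,0,-1],
    [0,0,-0.8,0,-1],
    [0,0,-1,0,-1]
  ]
}}

```text
time_s: 39.25
tool_pos: [472.1, 247.4, 330.6]
tcp_rot: [0.007, 0.026, 1.0, 0.004]
wrist_force: [-0.1, -0.2, 0.4]
grip_width: 1.0
```

Call:
{"method": "jog_arm", "body": {
  "steps": [
    [-0.2,0,-0.4,0,-1],
    [-0.4,0,-0.8,0,-1],
    [-0.4,0,-1,0,-1],
    [-0.4,0,-1,0,-1]
  ]
}}

```text
time_s: 39.75
tool_pos: [511.0, 244.5, 432.7]
tcp_rot: [0.009, 0.026, 1.0, 0.005]
wrist_force: [-0.2, -0.2, -0.3]
grip_width: 1.0
```

Run:
```python
from h import *
s,r=st();print(np.degrees(np.arctan2(r[1,0],r[0,0])),s['torque'])
P=cams.camera_params('wrist')
im=cams.grab_frame('wrist');cv2.imwrite('pics/w23.png',im[:,:,::-1])
__import__('pickle').dump(P,open('w23.pkl','wb'))
im=cams.grab_frame('top');cv2.imwrite('pics/t4.png',im[:,:,::-1])
```

```text
t 39.75 tcp [510.95 244.55 432.69] F [-0.16 -0.16 -0.3 ] g 1.0
toolX [-1.    0.05 -0.02] toolY [0.05 1.   0.01] toolZ [ 0.02  0.01 -1.  ] J [ 0.32  0.24  1.48  0.    1.4  -1.2 ]
176.97398119934974 [ 0.02 -0.   -0.02]
```

View pics/w23.png

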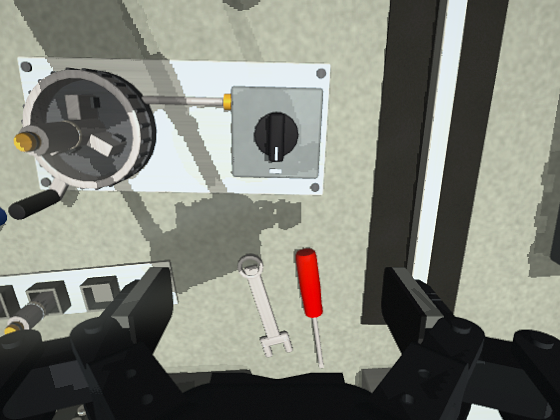

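View pics/t4.png

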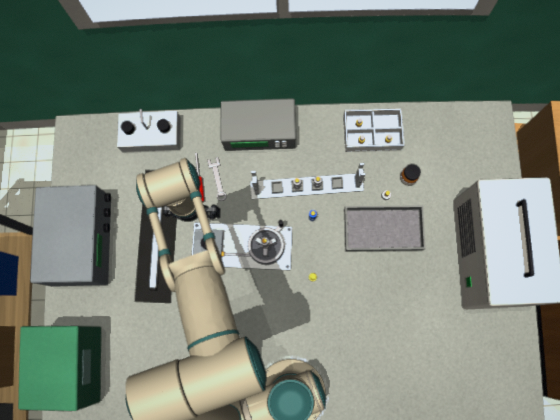

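Call:
{"method": "jog_arm", "body": {
  "steps": [
    [-0.2,-0.4,0,0.08,-1],
    [-0.4,-0.8,0,0.16,-1],
    [-0.5,-1,0,0.24,-1],
    [-0.5,-1,0,0.32,-1],
    [-0.5,-1,0,0.4,-1],
    [-0.5,-1,0,0.48,-1],
    [-0.5,-1,0,0.56,-1],
    [-0.5,-1,0,0.64,-1],
    [-0.5,-1,0,0.7,-1],
    [-0.5,-1,0,0.7,-1]
  ]
}}

```text
time_s: 41.1
tool_pos: [554.3, 142.0, 428.4]
tcp_rot: [0.001, 0.688, 0.726, 0.006]
wrist_force: [0.4, -0.8, -0.2]
grip_width: 0.997
```

Call:
{"method": "jog_arm", "body": {
  "steps": [
    [-0.5,0.1,0,0,-1],
    [-1,0.25,0,0,-1],
    [-1,0.25,0,0,-1]
  ]
}}

```text
time_s: 41.48
tool_pos: [585.5, 40.5, 426.7]
tcp_rot: [0.001, 0.689, 0.725, 0.005]
wrist_force: [0.2, 0.2, 0.7]
grip_width: 0.999
```

Call:
{"method": "jog_arm", "body": {
  "steps": [
    [-0.5,0.1,0,0,-1],
    [-1,0.25,0,0,-1],
    [-1,0.25,0,0,-1],
    [-1,0.25,0,0,-1]
  ]
}}

```text
time_s: 41.98
tool_pos: [615.3, -57.1, 425.6]
tcp_rot: [-0.0, 0.688, 0.726, 0.005]
wrist_force: [0.1, -0.2, -0.5]
grip_width: 0.999
```

Run:
```python
from h import *
s,r=st();print(np.degrees(np.arctan2(r[1,0],r[0,0])),s['torque'])
P=cams.camera_params('wrist')
im=cams.grab_frame('wrist');cv2.imwrite('pics/w24.png',im[:,:,::-1])
__import__('pickle').dump(P,open('w24.pkl','wb'))
hsv=cv2.cvtColor(im,cv2.COLOR_RGB2HSV)
m=cv2.inRange(hsv,(12,110,60),(35,255,255))
n,l,q,c=cv2.connectedComponentsWithStats(m)
for i in range(1,n):
    if q[i,4]>30: print(q[i],c[i], onz(P,[c[i]],84)[0,:2])
T=cams.camera_params('top')
X=onz(T,[(346,208),(422,207),(424,250),(345,250)],46)[:,:2];print(X,X.mean(0))
im=cv2.imread('pics/t4.png')[:,:,::-1];crop(im,330,190,440,265,7,'c12.png')
```

```text
t 41.98 tcp [615.29 -57.12 425.62] F [ 0.14 -0.2  -0.46] g 0.999
toolX [-0.05  1.    0.01] toolY [1.   0.05 0.01] toolZ [ 0.01  0.01 -1.  ] J [-0.21  0.33  1.38  0.01  1.43 -0.26]
93.02615500940895 [ 0.01 -0.05  0.1 ]
[ 36   4  25  24 445] [48.47 15.58] [429.45  75.85]
[316 166  16  15 184] [323.77 173.01] [658.53 -38.93]
[ 21 173  39  24 714] [ 40.68 185.07] [406.42 -62.61]
[202 208  14  13 153] [208.2 214. ] [556.25 -82.07]
[314 235  14  15 170] [320.44 241.85] [ 661.15 -104.04]
[[ 570.25 -192.06]
 [ 565.95 -435.69]
 [ 427.49 -431.35]
 [ 435.83 -182.17]] [ 499.88 -310.32]
```

View pics/w24.png

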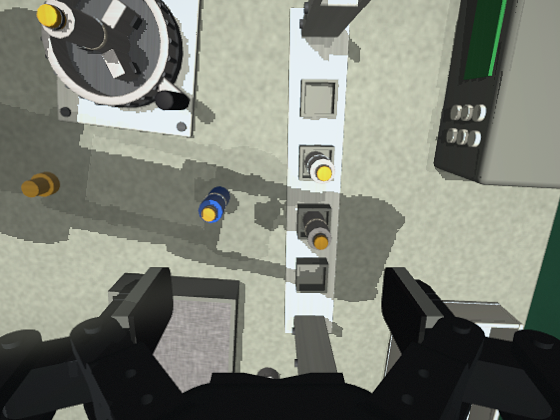

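View pics/c12.png

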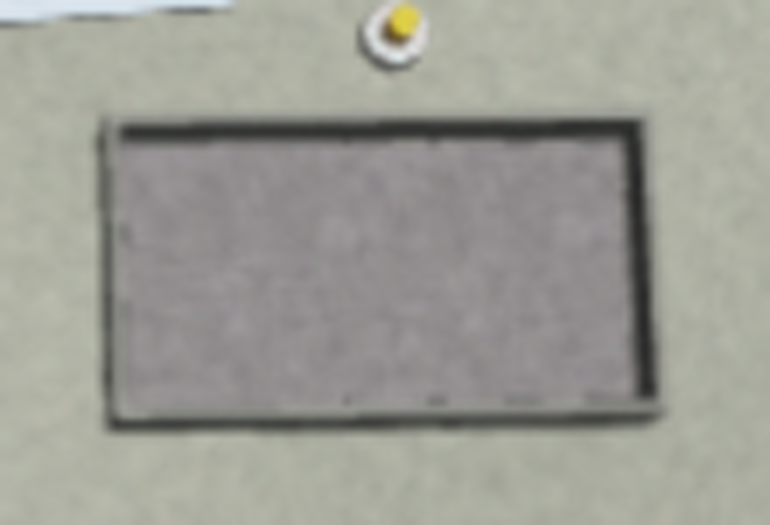

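Call:
{"method": "jog_arm", "body": {
  "steps": [
    [0.06,0.2,0,0,-1],
    [0.13,0.41,0.3,0,-1],
    [0.13,0.41,0.7,0,-1],
    [0.13,0.41,0.9,0,-1],
    [0.13,0.41,0.9,0,-1]
  ]
}}

```text
time_s: 42.65
tool_pos: [655.2, -39.0, 334.5]
tcp_rot: [-0.002, 0.687, 0.727, 0.004]
wrist_force: [-0.8, 0.4, -0.2]
grip_width: 0.999
```

Call:
{"method": "jog_arm", "body": {
  "steps": [
    [0,0,0.4,0,-1],
    [0,0,0.7,0,-1],
    [0,0,0.9,0,-1],
    [0,0,0.9,0,-1]
  ]
}}

```text
time_s: 43.15
tool_pos: [655.1, -37.3, 244.4]
tcp_rot: [-0.003, 0.687, 0.727, 0.004]
wrist_force: [-0.1, 0.8, -0.5]
grip_width: 0.998
```

Run:
```python
from h import *
s,r=st()
P=cams.camera_params('wrist')
im=cams.grab_frame('wrist');cv2.imwrite('pics/w25.png',im[:,:,::-1])
print(s['tool_pos']+r[:,2]*155, proj(P,[[658.4,-39,84]]))
```

```text
t 43.15 tcp [655.09 -37.33 244.39] F [-0.14  0.8  -0.48] g 0.998
toolX [-0.06  1.    0.01] toolY [1.   0.06 0.  ] toolZ [ 0.    0.01 -1.  ] J [-0.17  0.51  1.55  0.01  1.08 -0.23]
[655.3  -35.94  89.39] [[283.74 293.81]]
```

View pics/w25.png

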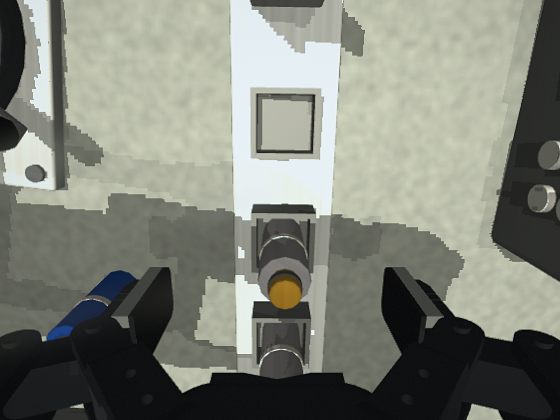

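Call:
{"method": "jog_arm", "body": {
  "steps": [
    [-0.03,0.03,0.15,0,-1],
    [-0.03,0.03,0.3,0,-1],
    [-0.03,0.03,0.3,0,-0.3],
    [-0.03,0.03,0.3,0,0.3],
    [-0.03,0.03,0.3,0,1],
    [-0.03,0.03,0.3,0,1],
    [-0.03,0.03,0.3,0,1],
    [-0.03,0.03,0.3,0,1]
  ],
  "squeeze": 50
}}

```text
time_s: 44.2
tool_pos: [659.0, -40.1, 216.1]
tcp_rot: [-0.001, 0.687, 0.727, 0.005]
wrist_force: [-0.7, -0.2, 3.2]
grip_width: 0.264
```

Run:
```python
from h import *
s,r=st()
im=cams.grab_frame('wrist');cv2.imwrite('pics/w26.png',im[:,:,::-1])
```

```text
t 44.2 tcp [659.03 -40.14 216.06] F [-0.69 -0.22  3.25] g 0.264
toolX [-0.06  1.    0.01] toolY [1.   0.06 0.01] toolZ [ 0.    0.01 -1.  ] J [-0.17  0.54  1.57  0.01  1.03 -0.23]
```

View pics/w26.png

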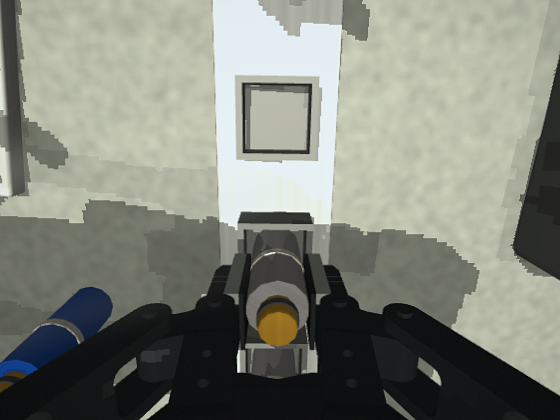

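Call:
{"method": "jog_arm", "body": {
  "steps": [
    [0,0,-0.15,0,1],
    [0,0,-0.4,0,1],
    [0,0,-0.7,0,1],
    [0,0,-1,0,1]
  ]
}}

```text
time_s: 44.75
tool_pos: [658.4, -40.9, 317.3]
tcp_rot: [-0.001, 0.687, 0.727, 0.005]
wrist_force: [-0.7, 0.4, -1.4]
grip_width: 0.267
```

Call:
{"method": "jog_arm", "body": {
  "steps": [
    [0,-0.2,-0.3,0,1],
    [-0.3,-0.4,-0.6,0,1],
    [-0.7,-0.59,-0.6,0,1],
    [-0.98,-0.59,-0.6,0,1]
  ]
}}

```text
time_s: 45.25
tool_pos: [603.4, -143.8, 377.8]
tcp_rot: [-0.001, 0.687, 0.727, 0.005]
wrist_force: [1.1, -0.1, -1.9]
grip_width: 0.264
```

Call:
{"method": "jog_arm", "body": {
  "steps": [
    [-0.4,-0.25,0,0,1],
    [-0.8,-0.5,0,0,1],
    [-0.98,-0.59,0,0,1]
  ]
}}

```text
time_s: 45.62
tool_pos: [548.7, -246.7, 377.2]
tcp_rot: [-0.001, 0.688, 0.726, 0.004]
wrist_force: [0.8, 0.6, -2.0]
grip_width: 0.264
```

Call:
{"method": "jog_arm", "body": {
  "steps": [
    [-0.4,-0.25,0,0,1],
    [-0.8,-0.5,0,0,1],
    [-0.98,-0.59,0,0,1],
    [-0.98,-0.59,0,0,1]
  ]
}}

```text
time_s: 46.12
tool_pos: [495.1, -348.4, 376.3]
tcp_rot: [-0.001, 0.688, 0.725, 0.005]
wrist_force: [0.3, 1.2, -1.5]
grip_width: 0.266
```

Run:
```python
from h import *
s,r=st();print(s['tool_pos']+r[:,2]*200)
im=cams.grab_frame('wrist');cv2.imwrite('pics/w27.png',im[:,:,::-1])
im=cams.grab_frame('top');crop(im,230,150,450,270,3.5,'t5.png')
```

```text
t 46.12 tcp [ 495.05 -348.45  376.29] F [ 0.33  1.21 -1.53] g 0.266
toolX [-0.05  1.    0.01] toolY [1.   0.05 0.01] toolZ [ 0.01  0.01 -1.  ] J [-0.73  0.34  1.49  0.01  1.32 -0.79]
[ 496.19 -346.89  176.3 ]
```

View pics/w27.png

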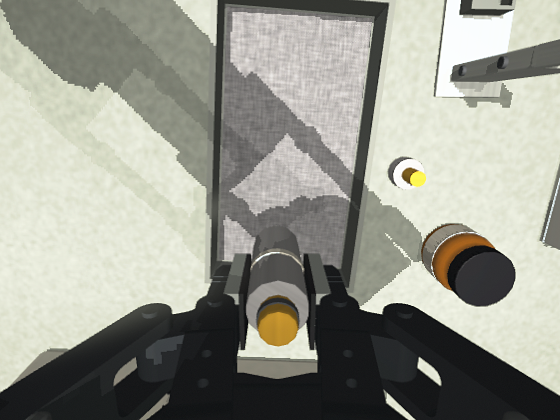

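View pics/t5.png

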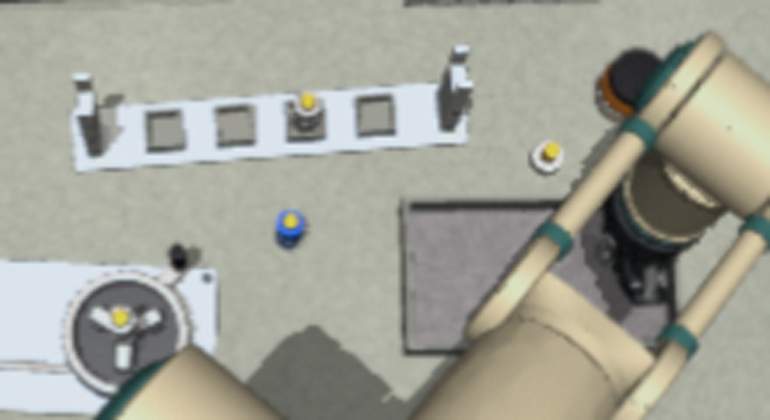

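Call:
{"method": "jog_arm", "body": {
  "steps": [
    [0,0.03,0.3,0,1],
    [0,0.03,0.7,0,1],
    [0,0.03,1,0,1],
    [0,0.03,1,0,1]
  ]
}}

```text
time_s: 46.72
tool_pos: [499.3, -343.6, 273.9]
tcp_rot: [-0.004, 0.687, 0.727, 0.005]
wrist_force: [-0.0, 0.2, -1.1]
grip_width: 0.263
```

Call:
{"method": "jog_arm", "body": {
  "steps": [
    [0,0,0.2,0,1],
    [0,0,0.4,0,1],
    [0,0,0.53,0,1],
    [0,0,0.59,0,1],
    [0,0,0.62,0,1],
    [0,0,0.62,0,1]
  ]
}}

```text
time_s: 47.48
tool_pos: [499.6, -342.9, 212.4]
tcp_rot: [-0.004, 0.687, 0.727, 0.005]
wrist_force: [0.1, 0.6, -0.9]
grip_width: 0.267
```

Call:
{"method": "jog_arm", "body": {
  "steps": [
    [0,0,0.01,0,1],
    [0,0,0.015,0,1],
    [0,0,0.015,0,0.3],
    [0,0,0.015,0,0.2],
    [0,0,0.015,0,0],
    [0,0,0.015,0,0],
    [0,0,-0.2,0,0],
    [0,0,-0.5,0,0],
    [0,0,-1,0,-0.5],
    [0,0,-1,0,-1]
  ]
}}

```text
time_s: 48.72
tool_pos: [500.6, -345.2, 316.8]
tcp_rot: [0.001, 0.687, 0.727, 0.006]
wrist_force: [-0.4, -1.1, -0.9]
grip_width: 0.901
```

Run:
```python
from h import *
s,r=st()
im=cams.grab_frame('wrist');cv2.imwrite('pics/w28.png',im[:,:,::-1])
```

```text
t 48.73 tcp [ 500.56 -345.16  316.77] F [-0.39 -1.06 -0.86] g 0.901
toolX [-0.06  1.    0.01] toolY [1.   0.06 0.01] toolZ [ 0.01  0.01 -1.  ] J [-0.72  0.38  1.57  0.01  1.19 -0.78]
```

View pics/w28.png

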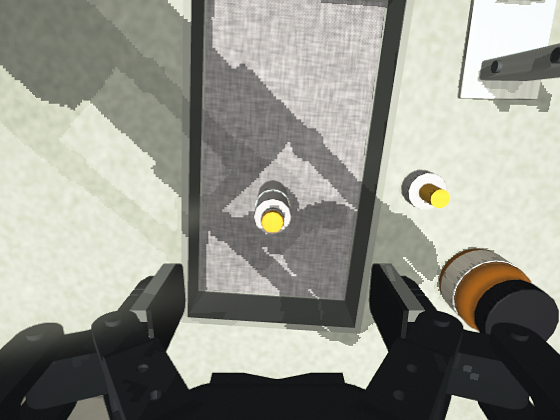

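Call:
{"method": "jog_arm", "body": {
  "steps": [
    [0,0,-0.4,0,-1],
    [0.4,0.3,-0.6,0,-1],
    [0.77,0.58,-0.6,0,-1]
  ]
}}

```text
time_s: 49.15
tool_pos: [553.6, -264.5, 375.9]
tcp_rot: [-0.001, 0.687, 0.726, 0.006]
wrist_force: [0.4, 0.8, -0.6]
grip_width: 1.0
```

Call:
{"method": "jog_arm", "body": {
  "steps": [
    [0.4,0.3,0,0,-1],
    [0.77,0.58,0,0,-1],
    [0.77,0.58,0,0,-1]
  ]
}}

```text
time_s: 49.52
tool_pos: [608.4, -181.6, 374.9]
tcp_rot: [-0.002, 0.686, 0.728, 0.006]
wrist_force: [0.5, 0.1, 0.8]
grip_width: 0.993
```

Call:
{"method": "jog_arm", "body": {
  "steps": [
    [0.4,0.3,0,0,-1],
    [0.77,0.58,0,0,-1],
    [0.77,0.58,0,0,-1],
    [0.77,0.58,0,0,-1]
  ]
}}

```text
time_s: 50.02
tool_pos: [661.1, -102.2, 374.7]
tcp_rot: [-0.003, 0.686, 0.728, 0.004]
wrist_force: [0.2, 0.0, -0.5]
grip_width: 1.002
```

Run:
```python
from h import *
s,r=st()
P=cams.camera_params('wrist')
im=cams.grab_frame('wrist');cv2.imwrite('pics/w29.png',im[:,:,::-1])
print(s['tool_pos']+r[:,2]*155, proj(P,[[661.1,-104,84]]))
hsv=cv2.cvtColor(im,cv2.COLOR_RGB2HSV)
m=cv2.inRange(hsv,(12,110,60),(35,255,255))
n,l,q,c=cv2.connectedComponentsWithStats(m)
for i in range(1,n):
    if q[i,4]>30: print(q[i],c[i], onz(P,[c[i]],84)[0,:2])
```

```text
t 50.02 tcp [ 661.12 -102.16  374.74] F [ 0.22  0.03 -0.48] g 1.002
toolX [-0.06  1.    0.01] toolY [1.   0.06 0.  ] toolZ [ 0.    0.01 -1.  ] J [-0.26  0.43  1.34  0.01  1.37 -0.32]
[ 661.31 -100.43  219.75] [[275.93 209.16]]
[131 166  19  18 270] [140.08 174.49] [558.71 -83.14]
[268 201  18  19 247] [276.62 209.91] [ 661.65 -104.56]
```

View pics/w29.png

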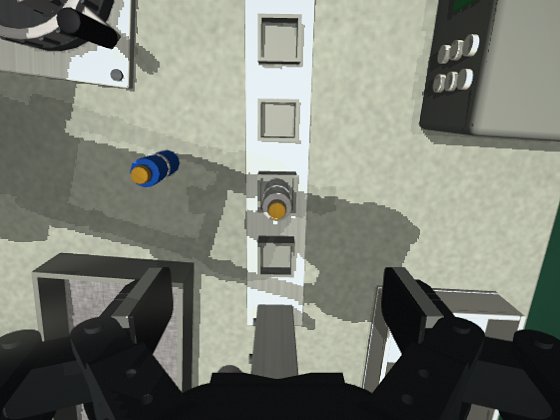

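Call:
{"method": "jog_arm", "body": {
  "steps": [
    [-0.05,0,0.4,0,-1],
    [-0.05,0,0.8,0,-1],
    [-0.05,0,1,0,-1],
    [-0.05,0,1,0,-1]
  ]
}}

```text
time_s: 50.58
tool_pos: [660.1, -107.7, 273.0]
tcp_rot: [-0.005, 0.687, 0.727, 0.003]
wrist_force: [0.3, 0.4, 0.4]
grip_width: 0.997
```

Call:
{"method": "jog_arm", "body": {
  "steps": [
    [0,0,0.3,0,-1],
    [0,0,0.57,0,-1],
    [0,0,0.57,0,-0.3],
    [0,0,0.57,0,0.3],
    [0,0,0.57,0,1],
    [0,0,0.57,0,1],
    [0,0,0.57,0,1],
    [0,0,0.57,0,1]
  ]
}}

```text
time_s: 51.58
tool_pos: [660.5, -107.3, 217.8]
tcp_rot: [-0.004, 0.687, 0.727, 0.004]
wrist_force: [0.5, -0.7, 6.4]
grip_width: 0.267
```

Run:
```python
from h import *
s,r=st()
im=cams.grab_frame('wrist');cv2.imwrite('pics/w30.png',im[:,:,::-1])
```

```text
t 51.58 tcp [ 660.48 -107.26  217.81] F [ 0.49 -0.68  6.36] g 0.267
toolX [-0.06  1.    0.01] toolY [1.   0.06 0.  ] toolZ [-0.    0.01 -1.  ] J [-0.27  0.55  1.54  0.01  1.05 -0.33]
```

View pics/w30.png

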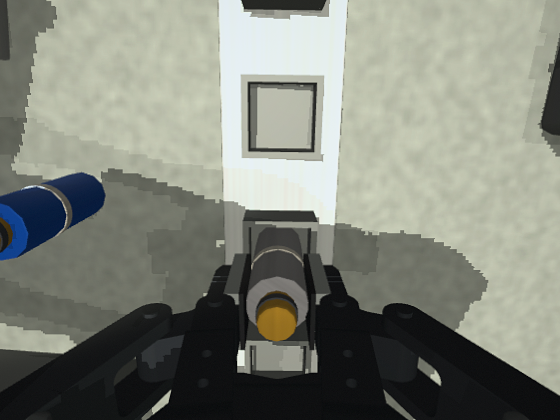

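Call:
{"method": "jog_arm", "body": {
  "steps": [
    [0,0,-0.15,0,1],
    [0,0,-0.4,0,1],
    [0,0,-0.7,0,1],
    [0,0,-1,0,1]
  ]
}}

```text
time_s: 52.12
tool_pos: [660.3, -108.2, 319.2]
tcp_rot: [-0.004, 0.687, 0.727, 0.004]
wrist_force: [0.3, 0.3, -1.7]
grip_width: 0.261
```

Call:
{"method": "jog_arm", "body": {
  "steps": [
    [0,-0.2,-0.3,0,1],
    [-0.2,-0.5,-0.6,0,1],
    [-0.5,-0.85,-0.6,0,1],
    [-0.74,-0.85,-0.6,0,1]
  ]
}}

```text
time_s: 52.62
tool_pos: [577.4, -188.0, 379.8]
tcp_rot: [-0.004, 0.687, 0.727, 0.004]
wrist_force: [0.7, -0.2, -1.8]
grip_width: 0.262
```

Call:
{"method": "jog_arm", "body": {
  "steps": [
    [-0.35,-0.4,0,0,1],
    [-0.74,-0.85,0,0,1],
    [-0.74,-0.85,0,0,1],
    [-0.74,-0.85,0,0,1]
  ]
}}

```text
time_s: 53.12
tool_pos: [497.1, -267.0, 379.2]
tcp_rot: [-0.004, 0.688, 0.726, 0.004]
wrist_force: [0.4, 0.7, -1.8]
grip_width: 0.266
```

Run:
```python
from h import *
s,r=st();print(s['tool_pos']+r[:,2]*200)
im=cams.grab_frame('wrist');cv2.imwrite('pics/w31.png',im[:,:,::-1])
im=cams.grab_frame('top');cv2.imwrite('pics/t6.png',im[:,:,::-1])
```

```text
t 53.12 tcp [ 497.12 -266.98  379.2 ] F [ 0.42  0.75 -1.83] g 0.266
toolX [-0.05  1.    0.01] toolY [1.   0.05 0.  ] toolZ [ 0.    0.01 -1.  ] J [-0.62  0.28  1.57  0.01  1.3  -0.68]
[ 497.21 -264.72  179.21]
```

View pics/w31.png

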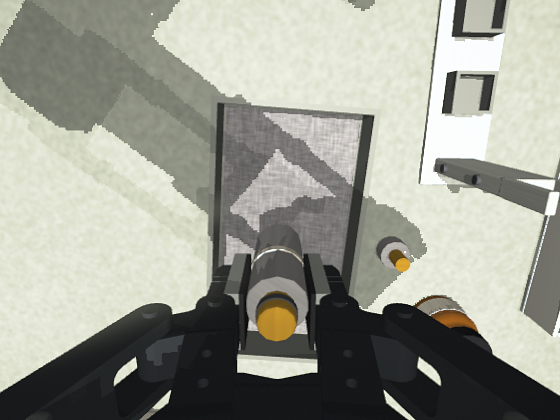

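View pics/t6.png

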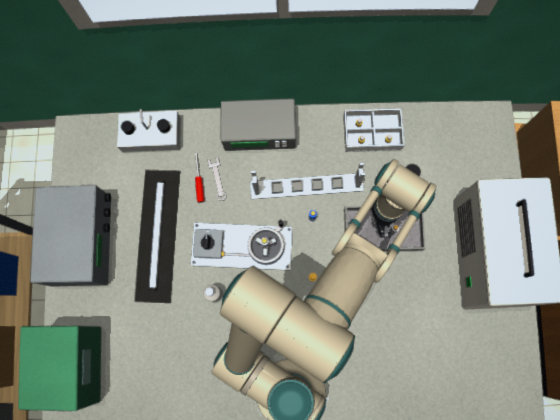

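Call:
{"method": "jog_arm", "body": {
  "steps": [
    [0,0.03,0.3,0,1],
    [0,0.03,0.7,0,1],
    [0,0.03,1,0,1],
    [0,0.03,1,0,1]
  ]
}}

```text
time_s: 53.72
tool_pos: [500.7, -263.3, 276.7]
tcp_rot: [-0.007, 0.686, 0.728, 0.004]
wrist_force: [0.5, 0.3, -1.3]
grip_width: 0.263
```

Call:
{"method": "jog_arm", "body": {
  "steps": [
    [0,0,0.2,0,1],
    [0,0,0.4,0,1],
    [0,0,0.53,0,1],
    [0,0,0.6,0,1],
    [0,0,0.63,0,1],
    [0,0,0.63,0,1]
  ]
}}

```text
time_s: 54.48
tool_pos: [500.7, -262.5, 214.2]
tcp_rot: [-0.006, 0.686, 0.728, 0.004]
wrist_force: [-1.0, 0.0, -1.5]
grip_width: 0.261
```

Call:
{"method": "jog_arm", "body": {
  "steps": [
    [0,0,0.01,0,1],
    [0,0,0.015,0,1],
    [0,0,0.015,0,0.3],
    [0,0,0.015,0,0.2],
    [0,0,0.015,0,0],
    [0,0,0.015,0,0],
    [0,0,-0.2,0,0],
    [0,0,-0.5,0,0],
    [0,0,-1,0,-0.5],
    [0,0,-1,0,-0.5]
  ]
}}

```text
time_s: 55.72
tool_pos: [502.3, -264.8, 318.2]
tcp_rot: [-0.002, 0.686, 0.728, 0.005]
wrist_force: [-0.1, -0.4, -0.1]
grip_width: 0.745
```

Call:
{"method": "jog_arm", "body": {
  "steps": [
    [0,0,-0.4,0,-1],
    [-0.5,0,-0.8,0,-1],
    [-1,-0.3,-0.9,0,-1],
    [-1,-0.3,-0.9,0,-1]
  ]
}}

```text
time_s: 56.22
tool_pos: [476.5, -370.6, 407.0]
tcp_rot: [-0.001, 0.688, 0.726, 0.004]
wrist_force: [0.9, 1.1, -0.2]
grip_width: 1.0
```

Call:
{"method": "jog_arm", "body": {
  "steps": [
    [-0.5,-0.3,0,0,-1],
    [-1,-0.6,0,0,-1],
    [-1,-0.6,0,0,-1]
  ]
}}

```text
time_s: 56.6
tool_pos: [420.3, -476.3, 403.9]
tcp_rot: [-0.003, 0.689, 0.724, 0.003]
wrist_force: [0.3, 0.5, -0.8]
grip_width: 1.0
```

Run:
```python
from h import *
s,r=st()
P=cams.camera_params('wrist')
im=cams.grab_frame('wrist');cv2.imwrite('pics/w32.png',im[:,:,::-1])
im=cams.grab_frame('top');cv2.imwrite('pics/t7.png',im[:,:,::-1])
im=cams.grab_frame('scene');crop(im,140,110,440,310,2.6,'s7.png')
```

```text
t 56.6 tcp [ 420.29 -476.31  403.86] F [ 0.34  0.51 -0.76] g 1.0
toolX [-0.05  1.    0.01] toolY [1.   0.05 0.  ] toolZ [ 0.    0.01 -1.  ] J [-0.96  0.37  1.37  0.01  1.41 -1.01]
```

View pics/w32.png

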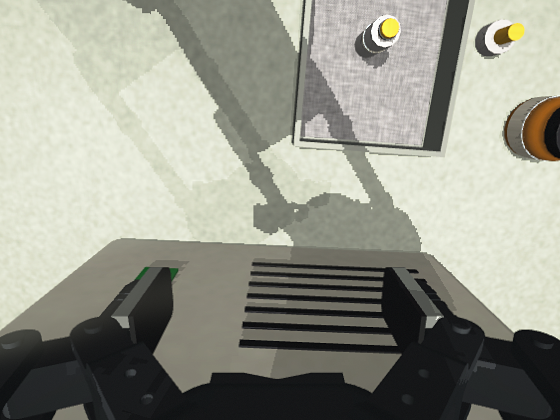

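View pics/t7.png

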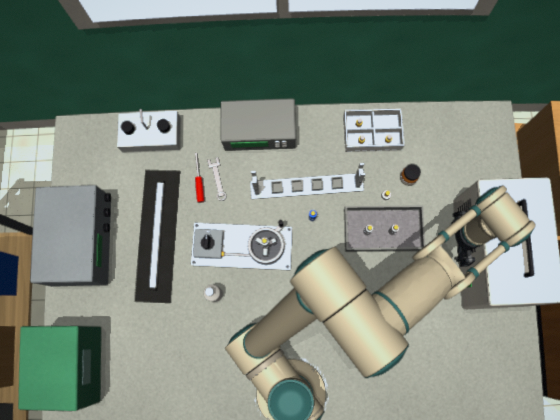

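View pics/s7.png

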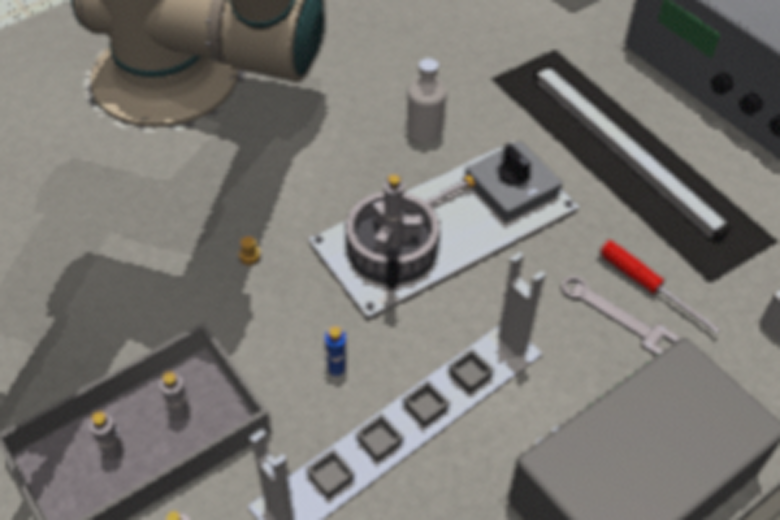

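Run:
```python
from h import *
T=cams.camera_params('top');im=cv2.imread('pics/t7.png')
g=cv2.cvtColor(im,cv2.COLOR_BGR2GRAY)
sub=np.zeros_like(g);sub[172:300,140:178]=(g[172:300,140:178]>150)
n,l,s,c=cv2.connectedComponentsWithStats(sub)
i=[k for k in range(1,n) if 100<s[k,4] and 145<c[k][0]<165][0]
pts=np.argwhere(l==i)[:,::-1].astype(float)
X=onz(T,pts,23)[:,:2];rect=cv2.minAreaRect(X.astype(np.float32));print(rect)
X=onz(T,[(369.5,228),(395.5,228)],80);print(X)
print(status.state()['qd'],status.state()['wrist_force'])
```

```text
((510.5751953125, 421.40582275390625), (20.804452896118164, 338.6814270019531), 86.54087829589844)
[[ 497.19 -258.04   80.  ]
 [ 494.58 -338.92   80.  ]]
[ 0.02 -0.01 -0.01 -0.   -0.   -0.  ] [0.56 0.52 0.17]
```

Call:
{"method": "jog_arm", "body": {
  "steps": [
    [0,0,-0.3,0,-1],
    [0,0,-0.5,0,-1],
    [0,0,-0.5,0,-1],
    [0,0,-0.5,0,-1],
    [0,0,-0.5,0,-1]
  ]
}}

```text
time_s: 57.38
tool_pos: [422.4, -472.6, 453.5]
tcp_rot: [-0.004, 0.687, 0.726, 0.005]
wrist_force: [-0.5, -0.7, 0.4]
grip_width: 1.0
```

Run:
```python
from rig import job,status
print(job.finish_job(),status.state()['time_s'])
```

```text
the job is handed in; nothing more can be done
the job is handed in; nothing more can be done
```

The job is handed in, at about 57 s on the robot's clock, and my last checks found nothing out of place; no verdict is reported.

- **Bar:** I lifted it level out of both brackets and laid it on the mat. It fell about 8 mm when I opened the gripper, because the fingertips reached the mat before the bar did. Its measured centre is (511, 421) mm, within about 2 mm of the mat's centre (about 511, 421).
- **Tall flask:** it stands in the chuck, and I turned the lever to about 20 N. After I let go, the lever sprang back about 10° and the jaws still touched the flask all round. The squeeze force itself could not be measured, so "over 15 N" rests on the lever force and the spring-back.
- **Purge knob:** I turned it 63.5° (1.11 rad) to its stop, held it there, turned it back and let go. The marker lines up with the label again.
- **Short flasks:** two were present. Both stand in the crate, which had been knocked aside partway through, so I measured its new position before placing them. The blue look-alike and the other bystanders look unmoved in the last pictures.
- **Disagreement:** the lever's position differed by about 4 mm in x between two wrist-camera views. I used the average, and the grip on it worked.

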